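# Hand-release the disc tray of an opened CD player

### The job

The opened CD player has no power and a disc is shut inside. With a fingertip push its two-stage release lever from the play position past the first notch (clamp up) to its rear end stop (tray free), then push the tray out from behind its rear lip, fully open, and leave both there. Do not force the lever, keep off the circuit board, and leave the screwdriver, screw dish and bottle where they are.

Things in the scene. Friction and masses are not known exactly. Their poses are not given: they have to be found in the camera images.
- player: CD player with its cover off, fixed on the bench: zinc base pan 400 mm wide (its x) and 280 mm deep (its y), low rims, black front panel 25 mm thick and 100 mm high at +y. Origin on the bench under its centre, +y towards the front panel, +x across its width away from the robot, z up. The black disc loader (160 mm wide, rails up to 66 mm above the bench) is centred on player x = -60 mm; the lever stands out from the loader's +x side; circuit board beyond it.
- lever_knob (a point): Centre of the top of the lever's finger knob: an upright black plastic post 14 mm across, 28 mm tall, its top 82 mm above the bench. It stands on a flat steel arm (top at 54 mm) that sweeps over a metal gate plate (top at 46 mm) with an arc slot and three notches. Nothing else higher than 55 mm stands within 30 mm of the knob's sweep.
- lever_pivot (a point): Fixed point on the lever's upright pivot axis, level with the knob's top. The knob's centre runs on a horizontal arc of radius 70 mm about it, on the player's +x side.
- lever (a joint): Angle, rad. 0 = play, knob swung to the front (player +y); grows as the knob goes to the rear (-y), symmetric about the player's x axis; 0.35 = first notch (clamp up, tray still locked); 0.70 = end stop and second notch. Sprung detents at 0, 0.35, 0.70: about 5 to 7 N at the knob to leave one, then it snaps towards the next and stays. Only near 0.70 is the tray's lock pin drawn out.
- tray_lip (a point): Where to push the tray: top edge (72 mm above the bench) of the rear (-y) face of its raised rear lip (24 mm tall, 4 mm thick), half-way between clamp arm and +x side rail. Free width there about 50 mm, free room behind 60 mm, floor 42 mm above the bench. The zinc clamp arm, 36 mm wide, runs along the loader's middle; its front rises 20 mm with the lever; pushing along +y passes beside it.
- tray (a joint): How far the tray is out, m: 0 = shut, 0.115 = fully open at its stop, moving along the player's +y out through the front panel. Slides with about 1.5 N and stays where it is left.
- board: Brown main circuit board with upright capacitors, 148 x 245 mm, fixed in the pan beyond the loader (player x 47 to 195 mm), partly under the gate plate; its parts reach at most 45 mm above the bench. Origin at the centre of its underside. Not to be touched.
- screwdriver: Loose black-handled screwdriver lying on the bench behind the player (its -y side). Origin on the bench under it. Leave it.
- dish: Loose steel dish of screws, 84 mm across, 24 mm tall, on the bench before the front panel, just clear of the tray's way on its +x side. Origin at the centre of its underside. Leave it.
- bottle: Loose white bottle, 60 mm across, 140 mm tall, standing on the bench behind the player, near its +x corner. Origin at the centre of its underside. Leave it.

How it is judged:
By the outcome, as a careful person would: the job done as asked, in the order asked, and still so for the second after the job is handed in, with the robot touching nothing.
It also fails if it takes over 48 s, if anything falls off the work surface, if the arm or the gripper's body presses on something with over 40 N, if the wrist force passes 120 N, or if a joint passes its speed limit or range.

### The arm

A 6-joint arm with a two-finger parallel gripper is mounted at the origin on the work surface. World frame = base frame: x ahead of the robot, y to its left, z up, the work surface at z = 0. Lengths are in m, angles in rad, forces in N, time in s.
With the tool pointing down it reaches from about 0.4 to 0.825 m from the base axis. Payload 7 kg.
Tool frame: the origin (TCP) lies midway between the tips of the shut fingers; the grasp point (between the pads) lies 19 mm behind it; z points along the fingers, y is the direction in which the jaws open and shut (so a half turn about z gives the same grasp; the last joint's range is limited). The gripper opens to 85 mm and grips with 20 to 120 N. Pads are 22 mm wide; open, the fingers measure 114 mm over their backs; the gripper's body (76 mm by 85 mm) begins 54 mm behind the grasp point. The pads swing forward as they close: fully open they stand 13 mm farther back than shut.
Start: joints at [-1.027, 0.359, 0.012, 0, -1.224, -0.288], TCP at [0.171, -0.653, 0.192] pointing down, gripper open.
Joint ranges: [-3.07, 3.07], [-1.43, 2.12], [-1.02, 1.25], [-3.03, 1.67], [-3.05, -0], [-3.03, 3.03]. Speed limits (rad/s): [2.39, 2.39, 3.01, 3.14, 3.14, 3.14].

### API

Orientations are given as a rotation vector (axis times angle).
In Python, from plant import * gives the robot as it stands.
- The arm moves only by the tool play_rows, never from a script. Its argument "plan" is a list of rows, each an object with "claw": the opening, from -1 (shut) to 1 (fully open), so that 0 is half open; "delta_pos": the shift along the tool's x, y, z in units of 0.5 m (1.0 is 0.5 m), a list of three; "dr": the turn, a rotation vector about the tool's x, y, z in units of 60 degrees (1.0 is 60 degrees), a list of three. In form: [{"claw": claw, "delta_pos": [dx, dy, dz], "dr": [wx, wy, wz]}, ...]. A call has 1 to 8 rows; each row shifts and turns the pose as measured when the row begins, along the tool's axes as they then stand; what a row does not reach is not made up. A row lasts 1/8 s, in which the tool goes at most 62.5 mm and 10.7 degrees, less where a joint would pass 70% of its speed; a pose out of reach is approached as far as the arm can. A call with a number of a shift or a turn outside -1 to 1 is refused whole. A call with a gripper value outside its range is refused whole. The fingers move at their own pace and stop on an object; the grip force is fixed at half the most. Time passes only in rows, so rows that do not move let the fingers close. It gives the time, the measured TCP pose, the force and the opening at its end, in the units of the state.
- get_state(): the state, without advancing time (a new reading comes with each control period).
- grab_frame(name): name is "scene" or "top"; returns the picture (480x640x3 uint8, red, green, blue); there is no depth.
- camera_info(name): a dict with "fx", "fy", "cx", "cy" (pixels), "D" ([k1, k2, p1, p2, k3] as OpenCV has them; the pictures are not rectified), "eye" and "attitude" of the camera in the world. Camera axes: x right, y down, z forward; pixel columns grow to the right and rows downward; lengths in m; the calibration is good to about 2 mm. A picture is of the moment at which its call begins. camera_info takes no time and is no camera call.
- hand_in(): hands the job in, once; it reports no verdict.
The state is a dict: "clock": time; "joints": joint angles; "joint_velocities": joint speeds; "joint_efforts": joint torques, N m; "tcp_pos": TCP position; "tool_rot": TCP orientation; "ft_force": force on the tool from outside, world axes, zero at the start; "moment": the same for the moment, N m; "opening": finger opening in m.
Only numpy, scipy, OpenCV 4.12 (cv2) and the standard library are available. Lean on these libraries where they do the work, as an engineer would, in place of code of your own. Each camera call takes 0.05 s, during which the arm holds its last target.

## Working session

There is one attempt and no reset: what is moved stays moved. The work goes in short steps, Python scripts to look and compute and a tool call to move; the robot and the scene stay as the last step left them, time stands still between calls to the robot, and variables do not carry over. Pictures are saved under pics/ and viewed, and the job is handed in when it is done.

Besides the shell and the picture viewer there is one more tool, called after "Call:" by a JSON object that holds its "op" and its "data", one argument or row to a line. play_rows: Moves the arm, as the interface text tells. Its arguments: {"type":"object","properties":{"plan":{"type":"array"}},"required":["plan"]}

```bash
mkdir -p pics; ls
python3 - <<'E'
from plant import *
import cv2,json
for n in("scene","top"):
    cv2.imwrite(f"pics/{n}0.png",grab_frame(n)[:,:,::-1]); print(n,camera_info(n))
print(get_state())
E
```

```text
pics
scene {'fx': 542.8553278904873, 'fy': 542.8553278904873, 'cx': 324.0092879418268, 'cy': 237.98723713842722, 'D': array([-0.12898041,  0.        ,  0.        ,  0.        ,  0.        ]), 'eye': array([1.13176028, 0.78158168, 0.72356225]), 'attitude': array([-0.80457429, -2.42634397,  1.2651318 ])}
top {'fx': 618.7847154422325, 'fy': 618.7847154422325, 'cx': 326.1581088585348, 'cy': 247.13809430994345, 'D': array([-0.19626847,  0.        ,  0.        ,  0.        ,  0.        ]), 'eye': array([0.36171022, 0.01923059, 1.16043572]), 'attitude': array([-2.11535794,  2.10200788, -0.2309318 ])}
{'clock': 0.1, 'joints': array([-1.02691481e+00,  3.59314763e-01,  1.11434104e-02, -3.13873088e-04,
       -1.22410714e+00, -2.88114209e-01]), 'joint_velocities': array([-0.0007408 , -0.00122174,  0.00227365,  0.00137806, -0.00044414,
        0.00120137]), 'joint_efforts': array([-2.34974628e-03, -5.84764946e+01,  2.94105542e+01,  6.95453390e+00,
       -3.21752494e-03,  2.07909785e-06]), 'tcp_pos': array([ 0.17061873, -0.65256643,  0.19155371]), 'tool_rot': array([ 4.00455617e-01, -3.11563273e+00, -2.31670800e-03]), 'ft_force': array([-0.56374081, -0.33512247,  0.48763458]), 'moment': array([-0.04556284, -0.00625829, -0.03851292]), 'opening': 0.08576010192639236}
```

View pics/scene0.png

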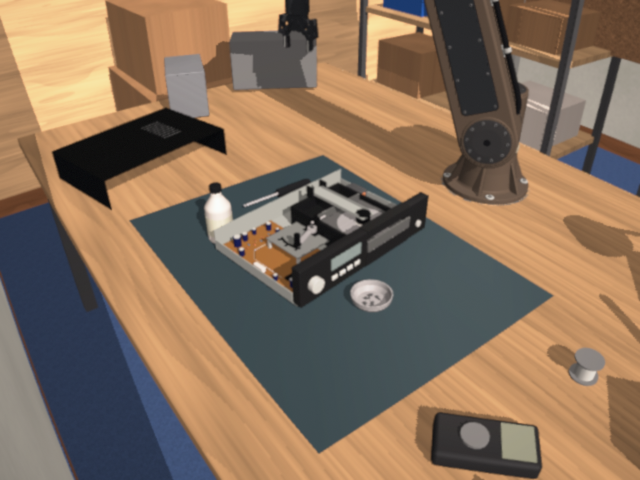

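View pics/top0.png

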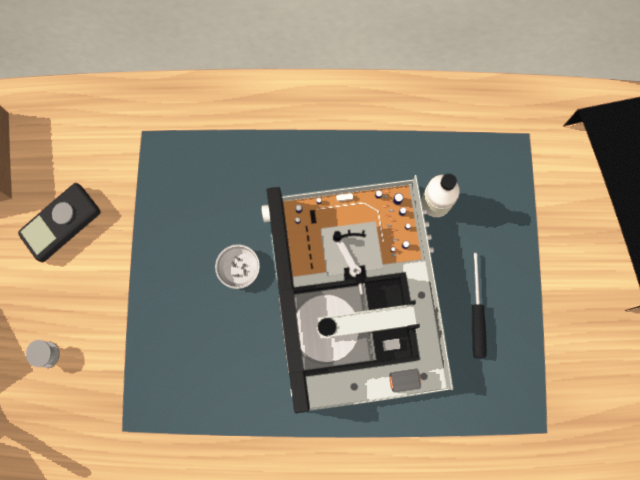

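Run:
```python
import cv2
a=cv2.imread("pics/top0.png")[170:420,250:470]
cv2.imwrite("pics/topz.png",cv2.resize(a,None,fx=2.4,fy=2.4,interpolation=cv2.INTER_CUBIC)[:600])
a=cv2.imread("pics/scene0.png")[150:310,190:440]
cv2.imwrite("pics/scz.png",cv2.resize(a,None,fx=3.2,fy=3.2,interpolation=cv2.INTER_CUBIC))
```

```text
(no output)
```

View pics/topz.png

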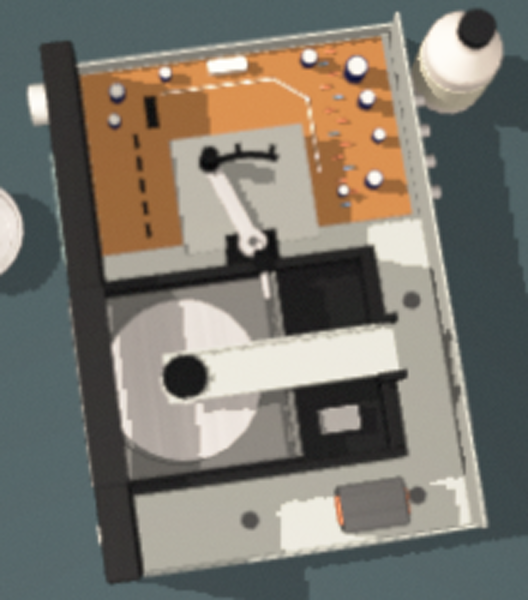

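View pics/scz.png

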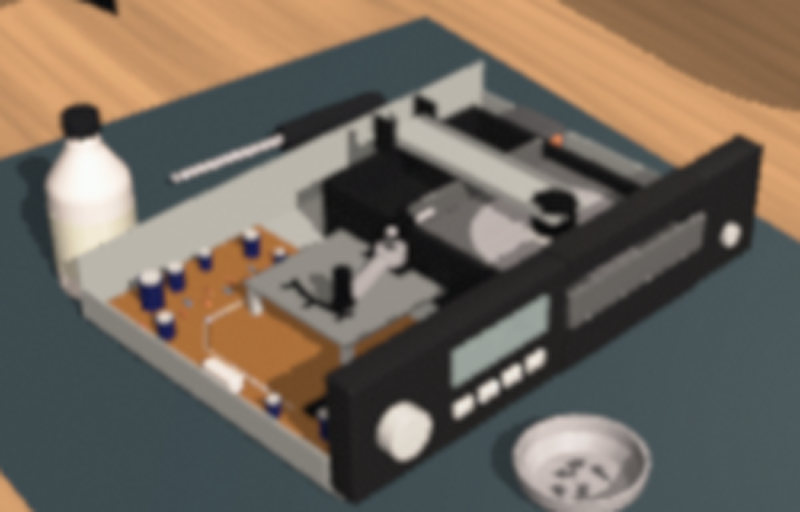

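```bash
cat > h.py <<'E'
import numpy as np,cv2
from scipy.spatial.transform import Rotation as R
from plant import *
def cam(n):
    c=camera_info(n);K=np.array([[c['fx'],0,c['cx']],[0,c['fy'],c['cy']],[0,0,1]]);Rw=R.from_rotvec(c['attitude']).as_matrix()
    return K,np.array(c['D']),np.array(c['eye']),Rw
def ray(n,uv,z):
    K,D,e,Rw=cam(n)
    p=cv2.undistortPoints(np.array([[uv]],float),K,D)[0,0]
    d=Rw@np.array([p[0],p[1],1]);return e+d*(z-e[2])/d[2]
def proj(n,P):
    K,D,e,Rw=cam(n);P=np.atleast_2d(np.array(P,float))
    r=Rw.T
    return cv2.projectPoints(P,cv2.Rodrigues(r)[0],-r@e,K,D)[0][:,0]
E
python3 - <<'E'
from h import *
T=lambda u,v:(250+u/2.4,170+v/2.4)
S=lambda u,v:(190+u/3.2,150+v/3.2)
for nm,p,z in [("pA",T(42,45),.1),("pB",T(107,580),.1),("knob",T(208,156),.082),("pivot",T(254,242),.054),("clampdisc",T(185,376),.08),("rearA",T(397,15),.05),("rearB",T(485,527),.05)]:
    print(nm,ray("top",p,z).round(4))
for nm,p,z in [("pA",S(345,378),.1),("pB",S(758,148),.1),("knob",S(343,267),.082),("pivot",S(392,245),.06)]:
    print("s",nm,ray("scene",p,z).round(4))
E
```

```text
pA [0.7007 0.1233 0.1   ]
pB [0.3105 0.0686 0.1   ]
knob [ 0.6203 -0.0015  0.082 ]
pivot [ 0.5604 -0.037   0.054 ]
clampdisc [0.4564 0.0147 0.08  ]
rearA [ 0.7438 -0.1515  0.05  ]
rearB [ 0.3465 -0.2089  0.05  ]
s pA [0.6983 0.1144 0.1   ]
s pB [0.3162 0.0723 0.1   ]
s knob [ 0.6206 -0.0024  0.082 ]
s pivot [ 0.5611 -0.0312  0.06  ]
```

```bash
cat >> h.py <<'E'
YAW=0.140; C=np.array([.526,-.042])
def P2W(p,C=C,yaw=YAW):
    p=np.atleast_2d(np.array(p,float));c,s=np.cos(yaw),np.sin(yaw)
    return np.c_[C[0]+c*p[:,0]-s*p[:,1],C[1]+s*p[:,0]+c*p[:,1],p[:,2]]
def W2P(w):
    w=np.atleast_2d(w);c,s=np.cos(YAW),np.sin(YAW);d=w[:,:2]-C
    return np.c_[c*d[:,0]+s*d[:,1],-s*d[:,0]+c*d[:,1],w[:,2]]
def rect(im,cn,z,x0,x1,y0,y1,s):
    # player frame rectification: cols = player x, rows = -player y
    xs=np.arange(x0,x1,s);ys=np.arange(y1,y0,-s)
    X,Y=np.meshgrid(xs,ys)
    m=proj(cn,P2W(np.c_[X.ravel(),Y.ravel(),np.full(X.size,z)])).astype(np.float32)
    return cv2.remap(im,m[:,0].reshape(X.shape),m[:,1].reshape(X.shape),cv2.INTER_CUBIC)
E
python3 - <<'E'
from h import *
for n in("top","scene"):
    im=cv2.imread(f"pics/{n}0.png")
    z=.072; r=rect(im,n,z,-.15,.12,-.13,.07,.27/780)
    for k in range(-140,120,20):
        u=int((k/1000+.15)/(.27/780)); cv2.line(r,(u,0),(u,5 if k else 20),(0,255,255),1)
    for k in range(-120,70,20):
        v=int((.07-k/1000)/(.27/780)); cv2.line(r,(0,v),(5 if k else 20,v),(0,255,255),1)
    cv2.imwrite(f"pics/rect_{n}.png",r); print(r.shape)
    # wireframe overlay
    o=cv2.resize(im,None,fx=4,fy=4,interpolation=cv2.INTER_CUBIC)
    def L(a,b,c):
        q=proj(n,P2W([a,b]))*4+1.5; cv2.line(o,tuple(q[0].astype(int)),tuple(q[1].astype(int)),c,1)
    for xa in(-.2,.2):
        L([xa,.14,0],[xa,.14,.1],(0,255,0));L([xa,.115,.1],[xa,.14,.1],(0,255,0))
    for y in(.14,.115):L([-.2,y,.1],[.2,y,.1],(0,255,0))
    L([-.2,-.14,0],[.2,-.14,0],(255,255,0));L([-.2,-.14,0],[-.2,.14,0],(255,255,0));L([.2,-.14,0],[.2,.14,0],(255,255,0))
    for x in(-.14,.02):L([x,-.1,.066],[x,.115,.066],(0,0,255))
    a=o[680:1640:,1000:1920] if n=="top" else o[600:1240,760:1760]
    f=min(800/a.shape[1],600/a.shape[0]);cv2.imwrite(f"pics/wf_{n}.png",cv2.resize(a,None,fx=f,fy=f,interpolation=cv2.INTER_AREA))
E
```

```text
(578, 780, 3)
(578, 780, 3)
```

View pics/rect_top.png

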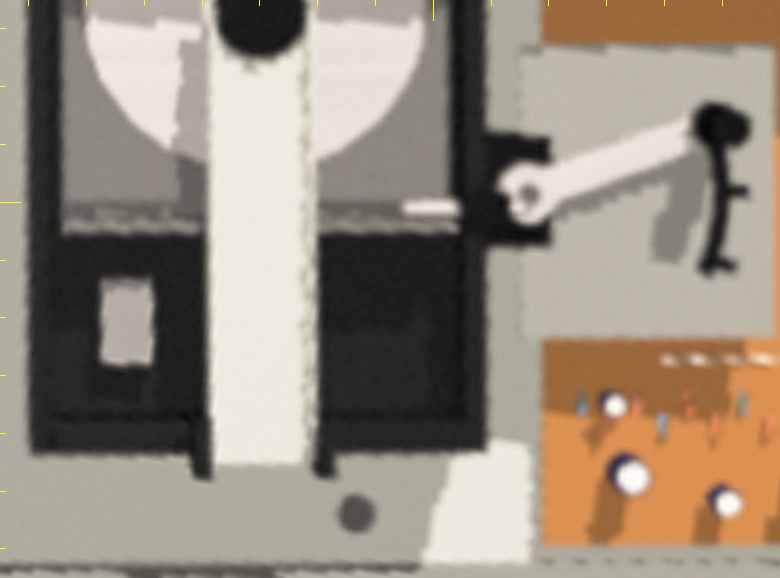

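View pics/wf_top.png

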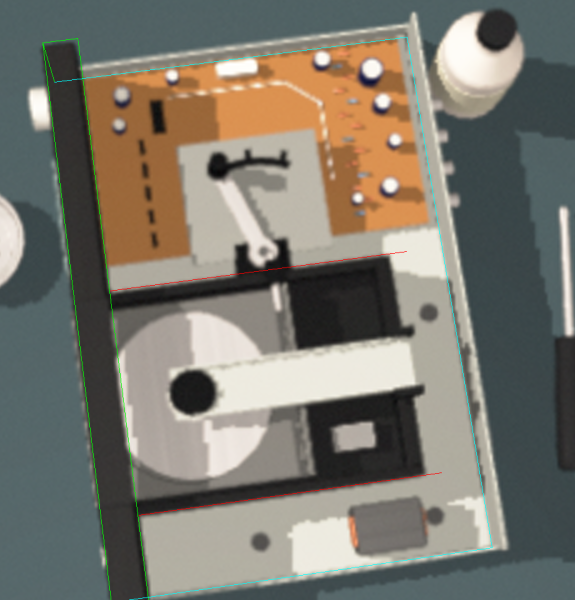

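View pics/wf_scene.png

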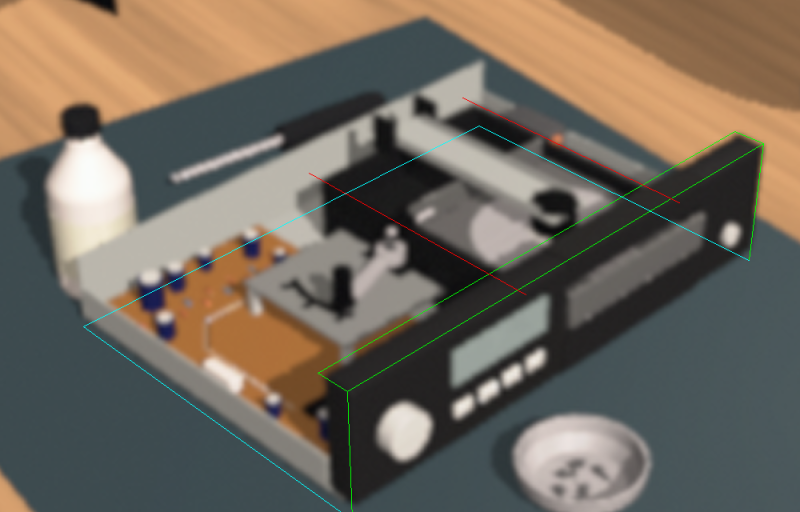

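View pics/rect_scene.png

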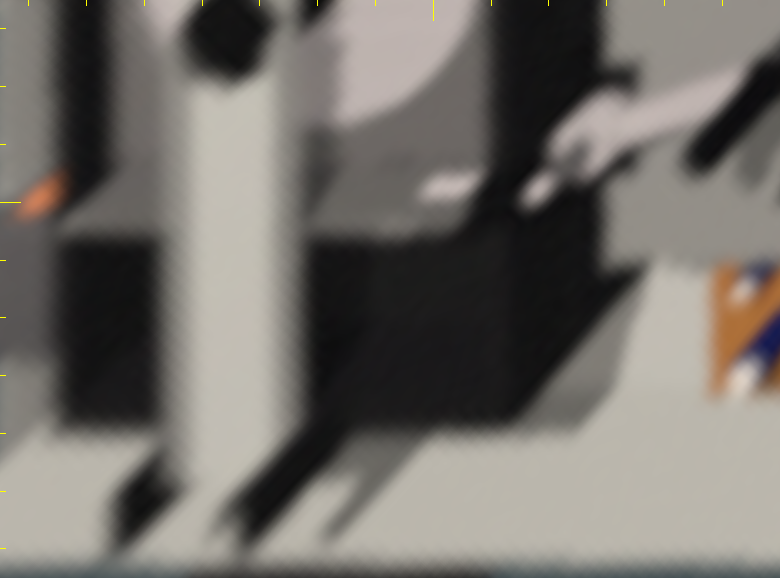

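Run:
```python
from h import *
from scipy.optimize import least_squares
def tri(a,b):
    f=lambda P:np.r_[proj("top",P)[0]-a,proj("scene",P)[0]-b]
    s=least_squares(f,[.5,0,.08],x_scale=.01);return W2P(s.x).round(4),s.fun.round(1)
T=lambda u,v:(250+u/2.4,170+v/2.4)
S=lambda u,v:(190+u/3.2,150+v/3.2)
print("hub",tri(T(185,376),S(554,203)))
print("clamp right post rear",tri(T(395,318),S(382,118)))
print("knob",tri(T(208,156),S(343,267)))
print("knob plr",W2P(np.array([[.6204,-.002,.082]])), "lip w",P2W([-.016,-.0107,.072]),P2W([-.016,-.045,.1]), P2W([.098,.065,.1]))
s=get_state();print(R.from_rotvec(s['tool_rot']).as_matrix().round(3))
```

```text
hub (array([[-0.0611,  0.0661,  0.0779]]), array([-0.1,  0.2, -0.3, -0. ]))
clamp right post rear (array([[-0.042 , -0.0899,  0.0909]]), array([-0.5,  0.6, -1.1, -0.2]))
knob (array([[0.0992, 0.0267, 0.0822]]), array([ 0.1, -0.1,  0.2,  0. ]))
knob plr [[0.09905811 0.02643577 0.082     ]] lip w [[ 0.51164966 -0.054828    0.072     ]] [[ 0.51643598 -0.08879241  0.1       ]] [[0.61397087 0.03603926 0.1       ]]
[[-0.967 -0.253 -0.001]
 [-0.253  0.967  0.001]
 [ 0.     0.002 -1.   ]]
```

Call:
{"op": "play_rows", "data": {
  "plan": [
    {"claw":-1,"delta_pos":[0,0,0],"dr":[0,0,0.111]},
    {"claw":-1,"delta_pos":[-0.076,0.088,0],"dr":[0,0,0]},
    {"claw":-1,"delta_pos":[-0.076,0.088,0],"dr":[0,0,0]},
    {"claw":-1,"delta_pos":[-0.076,0.088,0],"dr":[0,0,0]},
    {"claw":-1,"delta_pos":[-0.076,0.088,0],"dr":[0,0,0]},
    {"claw":-1,"delta_pos":[-0.076,0.088,0],"dr":[0,0,0]},
    {"claw":-1,"delta_pos":[-0.076,0.088,0],"dr":[0,0,0]},
    {"claw":-1,"delta_pos":[-0.076,0.088,0],"dr":[0,0,0]}
  ]
}}

```text
clock: 1.1
tcp_pos: [0.3957, -0.3032, 0.1878]
tool_rot: [0.201, -3.131, -0.011]
ft_force: [0.3, -0.3, 0.2]
opening: 0.0004
```

```bash
cat > st.py <<'E'
from h import *
s=get_state();Rm=R.from_rotvec(s['tool_rot']).as_matrix()
p=W2P(s['tcp_pos'])[0]
Rp=R.from_euler('z',-YAW).as_matrix()
print(s['clock'],"plr mm",(p*1000).round(1),"F plr",(Rp@s['ft_force']).round(2),"open",round(s['opening'],4))
print("tool axes in plr",(Rp@Rm).round(3).tolist())
E
python3 st.py
```

```text
1.1 plr mm [-165.5 -240.5  187.8] F plr [ 0.27 -0.34  0.15] open 0.0004
tool axes in plr [[-1.0, 0.012, -0.003], [0.012, 1.0, 0.007], [0.004, 0.007, -1.0]]
```

Call:
{"op": "play_rows", "data": {
  "plan": [
    {"claw":-1,"delta_pos":[-0.076,0.088,0],"dr":[0,0,0.011]},
    {"claw":-1,"delta_pos":[-0.076,0.088,0],"dr":[0,0,0]},
    {"claw":-1,"delta_pos":[-0.076,0.088,0],"dr":[0,0,0]},
    {"claw":-1,"delta_pos":[-0.076,0.088,0],"dr":[0,0,0]},
    {"claw":-1,"delta_pos":[-0.076,0.088,0],"dr":[0,0,0]},
    {"claw":-1,"delta_pos":[-0.076,0.088,0],"dr":[0,0,0]},
    {"claw":-1,"delta_pos":[-0.076,0.088,0],"dr":[0,0,0]},
    {"claw":-1,"delta_pos":[0,0,0],"dr":[0,0,0]}
  ]
}}

```text
clock: 2.1
tcp_pos: [0.6289, 0.0505, 0.1872]
tool_rot: [0.19, -3.13, -0.011]
ft_force: [-1.6, -0.8, -0.8]
opening: 0.0002
```

```bash
python3 st.py
```

```text
2.1 plr mm [114.8  77.3 187.2] F plr [-1.66 -0.55 -0.85] open 0.0002
tool axes in plr [[-1.0, 0.019, -0.006], [0.019, 1.0, 0.007], [0.006, 0.007, -1.0]]
```

Call:
{"op": "play_rows", "data": {
  "plan": [
    {"claw":-1,"delta_pos":[0.032,-0.03,0.04],"dr":[0,0,-0.018]},
    {"claw":-1,"delta_pos":[0,0,0.08],"dr":[0,0,0]},
    {"claw":-1,"delta_pos":[0,0,0.06],"dr":[0,0,0]},
    {"claw":-1,"delta_pos":[0,0,0],"dr":[0,0,0]}
  ]
}}

```text
clock: 2.6
tcp_pos: [0.6125, 0.0334, 0.0941]
tool_rot: [0.221, -3.126, -0.01]
ft_force: [-0.1, 0.1, 0.3]
opening: 0.0004
```

```bash
python3 st.py
python3 - <<'E'
from h import *
for n in("top","scene"):
    im=grab_frame(n)[:,:,::-1]
    a=im[170:420,250:470] if n=="top" else im[150:310,190:440]
    f=2.4 if n=="top" else 3.2
    cv2.imwrite(f"pics/{n}1.png",cv2.resize(a,None,fx=f,fy=f,interpolation=cv2.INTER_CUBIC))
E
```

```text
2.6 plr mm [96.1 62.6 94.1] F plr [-0.09  0.07  0.26] open 0.0004
tool axes in plr [[-1.0, -0.001, -0.008], [-0.001, 1.0, 0.007], [0.008, 0.007, -1.0]]
```

View pics/scene1.png

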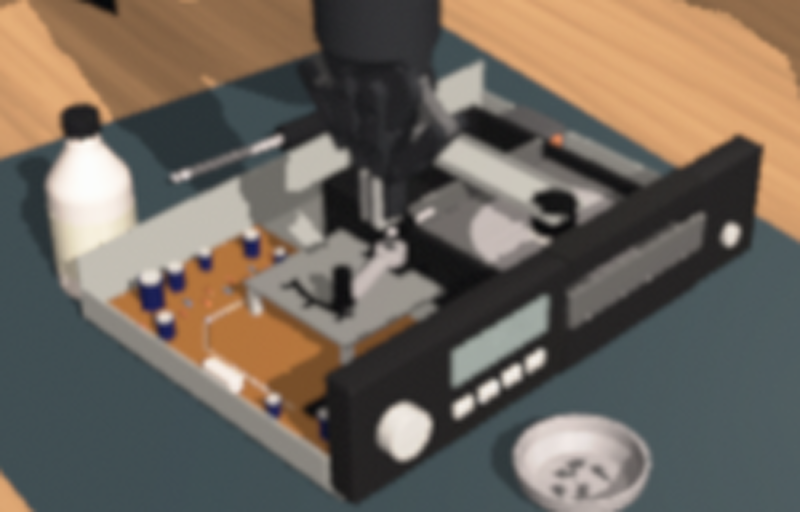

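View pics/top1.png

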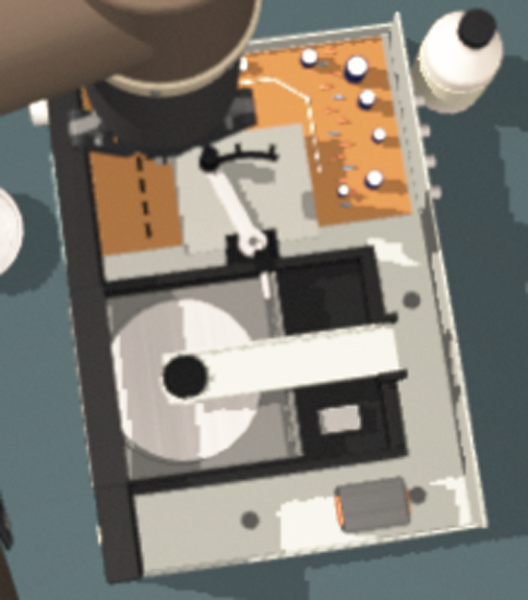

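Run:
```python
from h import *
s=get_state();print(s['clock'],s['tcp_pos'])
q=proj("scene",s['tcp_pos'])[0];print(q,(q-[190,150])*3.2)
q=proj("top",s['tcp_pos'])[0];print(q,(q-[250,170])*2.4)
import cv2
cv2.imwrite("pics/scene2.png",grab_frame("scene")[:,:,::-1])
```

```text
2.7 [0.61467744 0.03390618 0.09693884]
[309.45635393 234.48639496] [382.26033259 270.35646386]
[316.7771878 236.0083788] [160.26525071 158.42010911]
```

View pics/scene2.png

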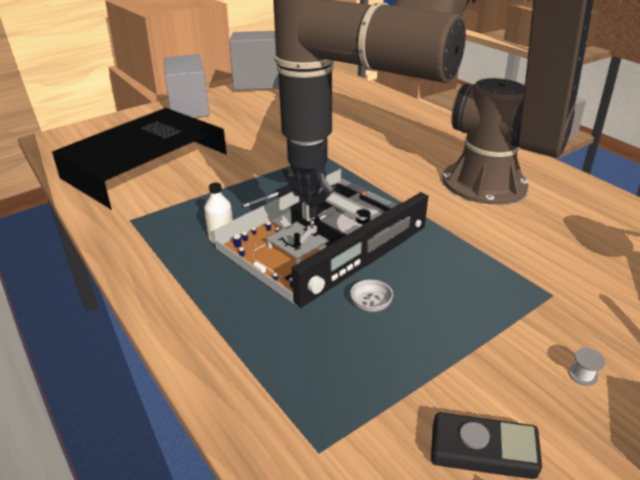

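Run:
```python
from h import *
im=cv2.imread("pics/scene2.png")
a=cv2.resize(im[165:255,255:375],None,fx=6.5,fy=6.5,interpolation=cv2.INTER_LANCZOS4)
q=(proj("scene",get_state()['tcp_pos'])[0]-[255,165])*6.5+3
cv2.drawMarker(a,tuple(q.astype(int)),(0,0,255),0,14,1)
k=(proj("scene",P2W([.099,.0265,.082]))[0]-[255,165])*6.5+3
cv2.drawMarker(a,tuple(k.astype(int)),(0,255,0),0,14,1)
a=np.clip(a.astype(float)*1.6,0,255).astype(np.uint8)
cv2.imwrite("pics/s2z.png",a);print(get_state()['clock'],get_state()['tcp_pos'])
```

```text
2.75 [0.61533104 0.03420741 0.09770407]
```

View pics/s2z.png

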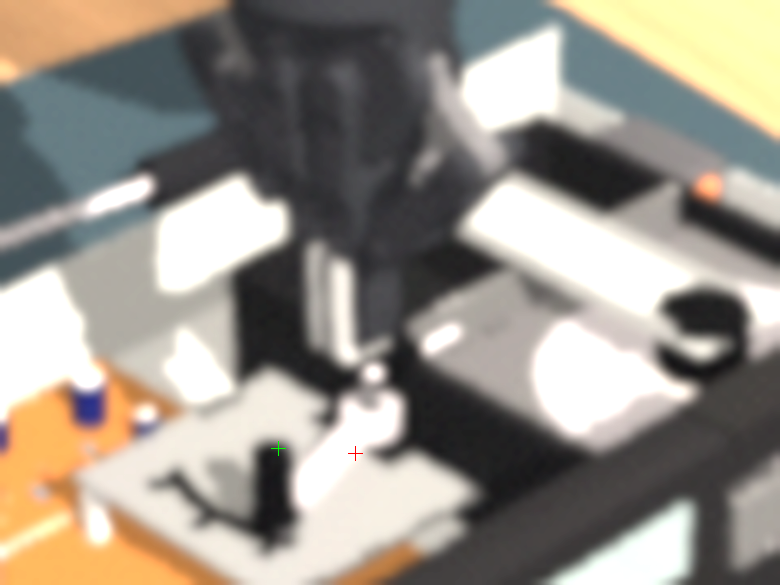

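Run:
```python
from h import *
s=get_state();t=s['tcp_pos']
for dz in(0,.01,.02,.03,.04):print(dz,proj("scene",t+[0,0,dz])[0].round(1))
print("start",proj("scene",[.1706,-.6526,.1916])[0], proj("top",[.1706,-.6526,.1916])[0])
for z in(.094,.11,.12,.13):print(z,W2P(ray("scene",(310.4,221.5),z)).round(4))
im=cv2.imread("pics/scene0.png")
a=cv2.resize(im[0:90,240:360],None,fx=6.5,fy=6.5,interpolation=cv2.INTER_LANCZOS4)
q=(proj("scene",[.1706,-.6526,.1916])[0]-[240,0])*6.5+3
cv2.drawMarker(a,tuple(q.astype(int)),(0,0,255),0,14,1)
cv2.imwrite("pics/s0z.png",a)
```

```text
0 [309.3 234.4]
0.01 [309.2 230.3]
0.02 [309.1 226.2]
0.03 [309. 222.]
0.04 [308.9 217.8]
start [298.16343158  65.89707724] [715.99908231 479.76701242]
0.094 [[0.0608 0.0259 0.094 ]]
0.11 [[0.0775 0.0438 0.11  ]]
0.12 [[0.0878 0.055  0.12  ]]
0.13 [[0.0982 0.0662 0.13  ]]
```

View pics/s0z.png

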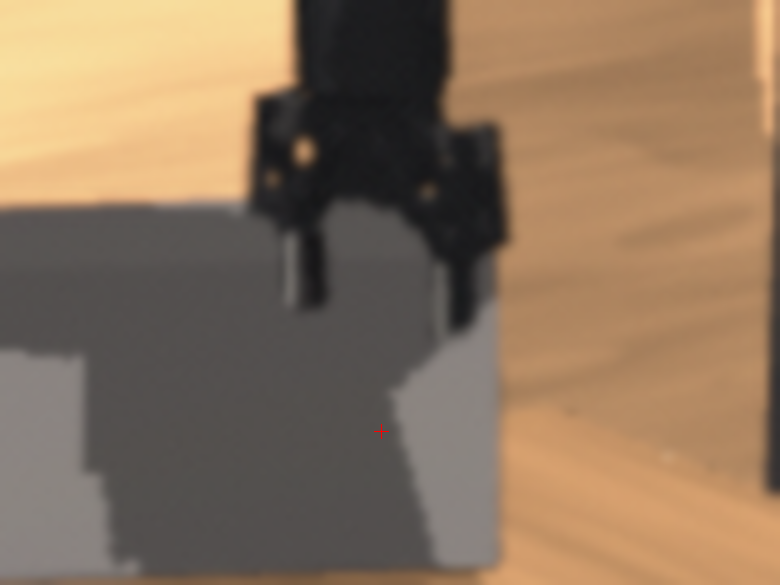

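Call:
{"op": "play_rows", "data": {
  "plan": [
    {"claw":-1,"delta_pos":[0,0,0.04],"dr":[0,0,0]},
    {"claw":-1,"delta_pos":[0,0,0.02],"dr":[0,0,0]},
    {"claw":-1,"delta_pos":[0,0,0],"dr":[0,0,0]}
  ]
}}

```text
clock: 3.12
tcp_pos: [0.6184, 0.035, 0.0719]
tool_rot: [-0.223, 3.128, 0.014]
ft_force: [0.2, 0.2, 0.2]
opening: -0.0001
```

```bash
cat > look.py <<'E'
from h import *
import sys
tag=sys.argv[1]
s0=get_state()['tcp_pos']
im=grab_frame("scene")[:,:,::-1]
a=cv2.resize(im[165:255,255:375],None,fx=6.5,fy=6.5,interpolation=cv2.INTER_LANCZOS4)
a=np.clip(a.astype(float)*1.5,0,255).astype(np.uint8)
q=(proj("scene",s0)[0]-[255,165])*6.5+3
cv2.drawMarker(a,tuple(q.astype(int)),(0,0,255),0,14,1)
cv2.imwrite(f"pics/{tag}.png",a)
if len(sys.argv)>2:
    im=grab_frame("top")[:,:,::-1]
    cv2.imwrite(f"pics/{tag}t.png",cv2.resize(im[170:420,250:470],None,fx=2.4,fy=2.4,interpolation=cv2.INTER_CUBIC))
E
python3 st.py; python3 look.py s3 t
```

```text
3.125 plr mm [102.2  63.4  71.9] F plr [0.27 0.16 0.18] open -0.0001
tool axes in plr [[-1.0, -0.002, 0.006], [-0.002, 1.0, 0.008], [-0.006, 0.008, -1.0]]
```

View pics/s3.png

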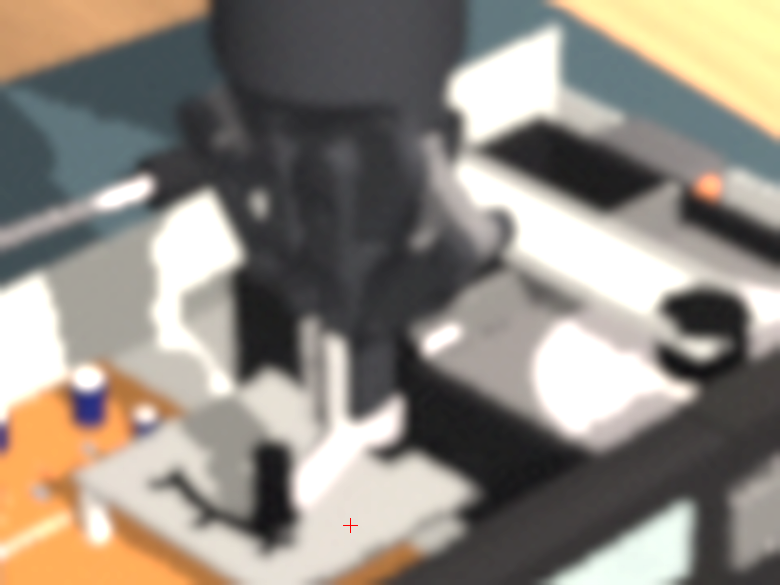

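View pics/s3t.png

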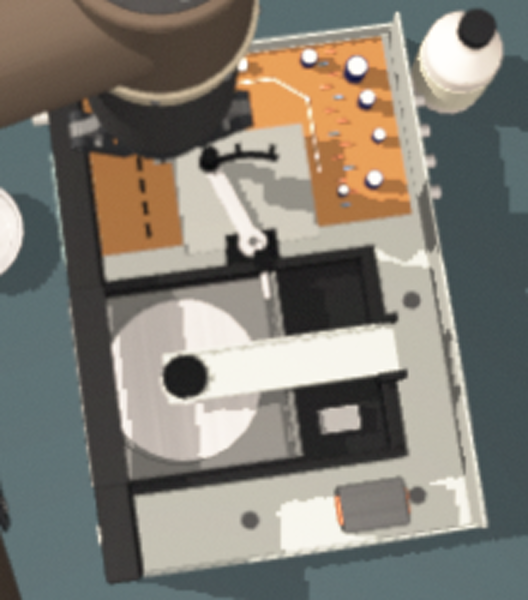

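Run:
```python
from h import *
s=get_state();t=s['tcp_pos'];print(t)
Rm=R.from_rotvec(s['tool_rot']).as_matrix()
for h in(0,.05,.1,.15,.2,.3):
    q=t-Rm[:,2]*h; print(h,((proj("top",q)[0]-[250,170])*2.4).round(),((proj("scene",q)[0]-[255,165])*6.5+3).round())
```

```text
[0.61877091 0.03511824 0.07246586]
0 [159. 161.] [350. 525.]
0.05 [159. 145.] [347. 392.]
0.1 [159. 128.] [344. 252.]
0.15 [158. 109.] [340. 105.]
0.2 [158.  89.] [337. -50.]
0.3 [157.  40.] [ 329. -384.]
```

Call:
{"op": "play_rows", "data": {
  "plan": [
    {"claw":-1,"delta_pos":[0.006,0,0.02],"dr":[0,0,0]},
    {"claw":-1,"delta_pos":[0,-0.02,0],"dr":[0,0,0]},
    {"claw":-1,"delta_pos":[0,0,0],"dr":[0,0,0]}
  ]
}}

```text
clock: 3.6
tcp_pos: [0.6177, 0.0244, 0.0628]
tool_rot: [-0.224, 3.125, 0.014]
ft_force: [-0.5, -0.5, 0.5]
opening: -0.0001
```

```bash
python3 st.py
```

```text
3.6 plr mm [100.1  52.9  62.8] F plr [-0.53 -0.4   0.5 ] open -0.0001
tool axes in plr [[-1.0, -0.003, 0.009], [-0.003, 1.0, 0.009], [-0.009, 0.009, -1.0]]
```

Call:
{"op": "play_rows", "data": {
  "plan": [
    {"claw":-1,"delta_pos":[0,-0.008,0],"dr":[0,0,0]},
    {"claw":-1,"delta_pos":[0,-0.008,0],"dr":[0,0,0]},
    {"claw":-1,"delta_pos":[0,0,0],"dr":[0,0,0]}
  ]
}}

```text
clock: 3.98
tcp_pos: [0.6191, 0.0156, 0.0629]
tool_rot: [-0.223, 3.125, 0.014]
ft_force: [-0.4, -0.1, -0.4]
opening: 0.0001
```

```bash
python3 st.py;python3 look.py s4
```

```text
3.975 plr mm [100.2  44.   62.9] F plr [-0.43 -0.05 -0.36] open 0.0001
tool axes in plr [[-1.0, -0.002, 0.009], [-0.002, 1.0, 0.009], [-0.009, 0.009, -1.0]]
```

View pics/s4.png

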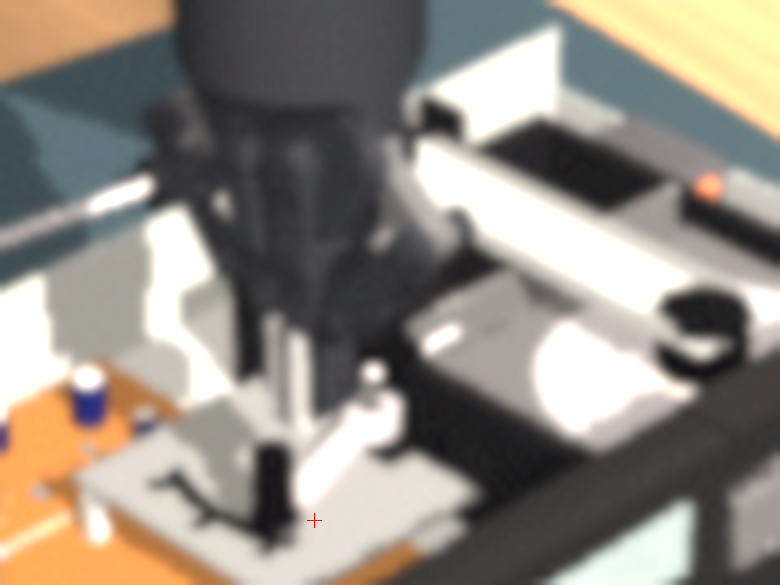

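Call:
{"op": "play_rows", "data": {
  "plan": [
    {"claw":-1,"delta_pos":[0,-0.008,0],"dr":[0,0,0]},
    {"claw":-1,"delta_pos":[0,-0.006,0],"dr":[0,0,0]},
    {"claw":-1,"delta_pos":[0,0,0],"dr":[0,0,0]}
  ]
}}

```text
clock: 4.4
tcp_pos: [0.6202, 0.0085, 0.0629]
tool_rot: [-0.223, 3.125, 0.014]
ft_force: [-0.1, -0.2, -0.7]
opening: 0.0001
```

```bash
python3 st.py;python3 look.py s5 t
```

```text
4.4 plr mm [100.3  36.9  62.9] F plr [-0.15 -0.22 -0.71] open 0.0001
tool axes in plr [[-1.0, -0.003, 0.009], [-0.003, 1.0, 0.009], [-0.009, 0.009, -1.0]]
```

View pics/s5.png

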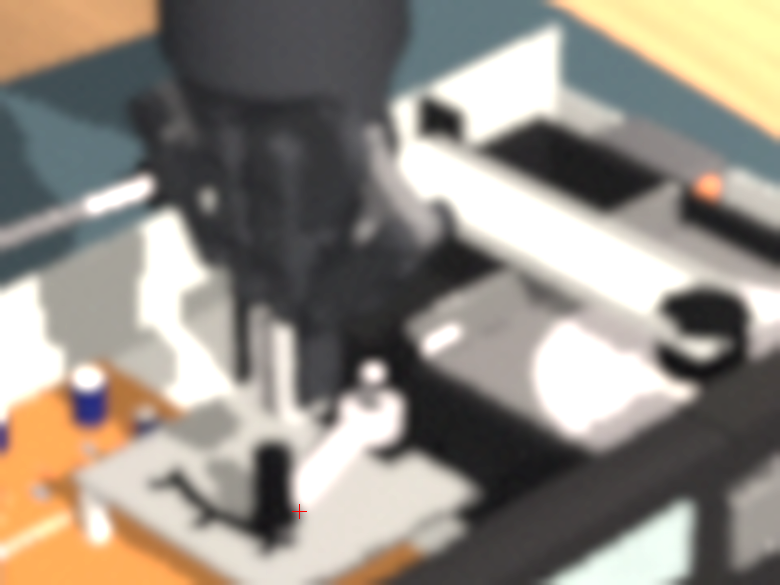

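View pics/s5t.png

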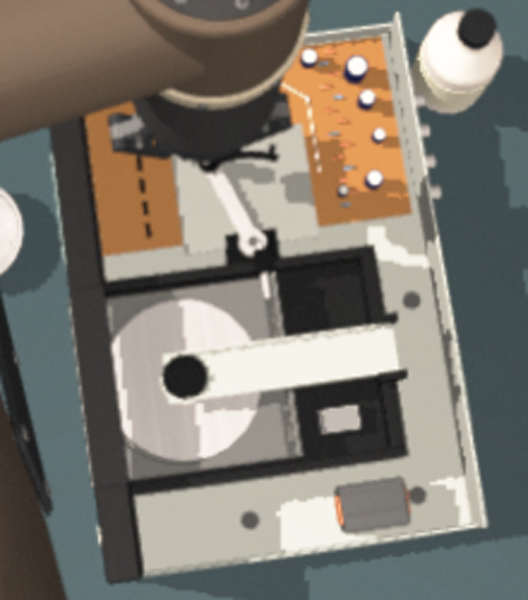

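Run:
```python
from h import *
g=lambda p:((proj("scene",P2W(p))[0]-[255,165])*6.5+3).round()
for z in(.08,.09,.1,.11,.12):print(z,g([.1113,.0514,z]),g([.0893,.0514,z]),g([.1113,.0224,z]))
im=cv2.imread("pics/s5.png")
cv2.imwrite("pics/s5z.png",cv2.resize(im[270:470,200:400],None,fx=3,fy=3,interpolation=cv2.INTER_CUBIC))
```

```text
0.08 [303. 501.] [354. 473.] [242. 464.]
0.09 [303. 475.] [354. 447.] [241. 438.]
0.1 [302. 448.] [353. 421.] [240. 412.]
0.11 [301. 422.] [352. 394.] [239. 385.]
0.12 [300. 395.] [352. 368.] [237. 359.]
```

View pics/s5z.png

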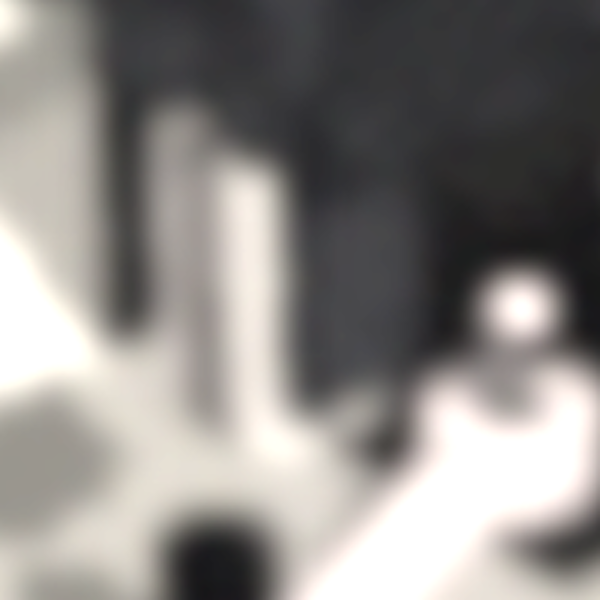

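Call:
{"op": "play_rows", "data": {
  "plan": [
    {"claw":-1,"delta_pos":[0,0.022,0],"dr":[0,0,0]},
    {"claw":-1,"delta_pos":[0,0.022,0],"dr":[0,0,0]},
    {"claw":-1,"delta_pos":[0,0,0.03],"dr":[0,0,0]},
    {"claw":-1,"delta_pos":[0,0,0.03],"dr":[0,0,0]},
    {"claw":-1,"delta_pos":[0,0,0],"dr":[0,0,0]}
  ]
}}

```text
clock: 5.12
tcp_pos: [0.6164, 0.033, 0.0303]
tool_rot: [-0.225, 3.126, 0.014]
ft_force: [-0.6, -0.2, 0.2]
opening: -0.0005
```

```bash
python3 st.py;python3 look.py s6
python3 - <<'E'
from h import *
for z in(.2,.21,.22,.23,.24,.25,.26):print(z,(proj("scene",[.1706,-.6526,z])[0]-[240,0])*6.5+3)
E
```

```text
5.125 plr mm [100.   61.7  30.3] F plr [-0.65 -0.09  0.15] open -0.0005
tool axes in plr [[-1.0, -0.004, 0.008], [-0.004, 1.0, 0.009], [-0.008, 0.009, -1.0]]
0.2 [380.62183802 414.67959351]
0.21 [380.09620815 394.76259208]
0.22 [379.56922775 374.74338671]
0.23 [379.04092259 354.62184312]
0.24 [378.51131961 334.39784539]
0.25 [377.98044686 314.07129667]
0.26 [377.44833362 293.64212007]
```

View pics/s6.png

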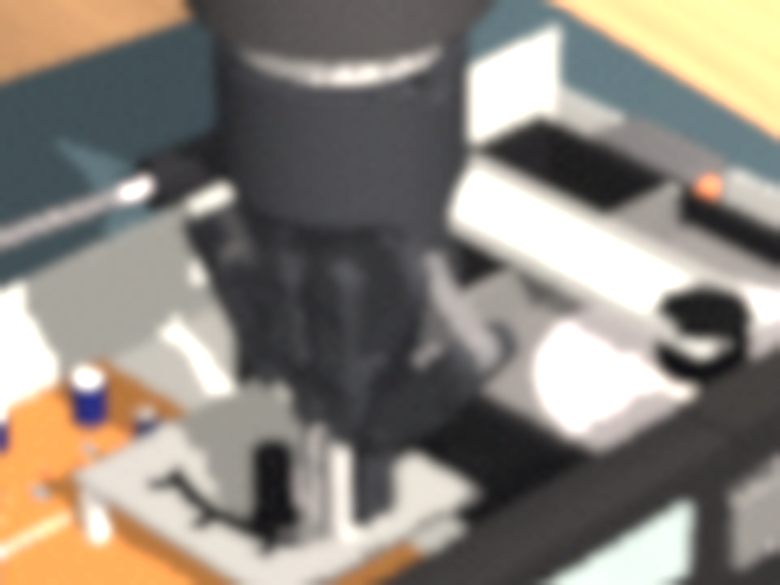

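Run:
```python
from h import *
g=lambda p:((proj("scene",P2W(p))[0]-[255,165])*6.5+3).round()
for z in(.06,.07,.08,.09):print(z,g([.111,.0762,z]),g([.089,.0762,z]),g([.111,.0472,z]))
im=cv2.imread("pics/s6.png")
cv2.imwrite("pics/s6z.png",cv2.resize(im[385:585,240:440],None,fx=3,fy=3,interpolation=cv2.INTER_CUBIC))
```

```text
0.06 [359. 585.] [409. 555.] [297. 546.]
0.07 [359. 559.] [409. 530.] [296. 521.]
0.08 [358. 533.] [409. 504.] [295. 495.]
0.09 [358. 507.] [409. 478.] [294. 469.]
```

View pics/s6z.png

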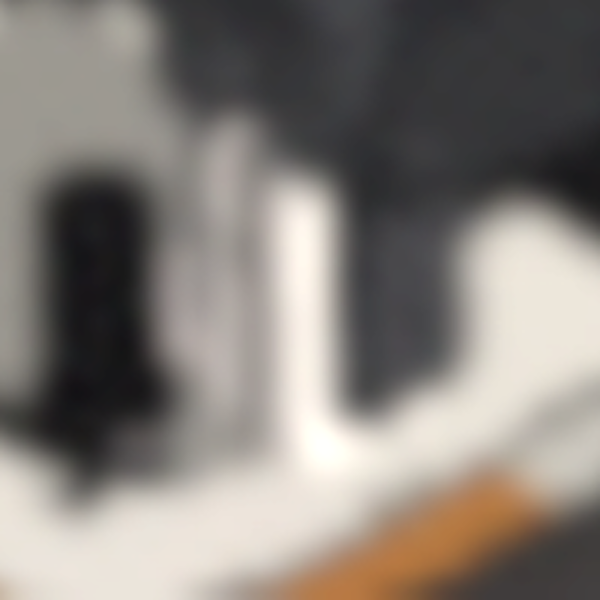

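Call:
{"op": "play_rows", "data": {
  "plan": [
    {"claw":-1,"delta_pos":[0,0,0.022],"dr":[0,0,0]},
    {"claw":-1,"delta_pos":[0,-0.01,0],"dr":[0,0,0]},
    {"claw":-1,"delta_pos":[0,-0.006,0],"dr":[0,0,0]},
    {"claw":-1,"delta_pos":[0,0,0],"dr":[0,0,0]}
  ]
}}

```text
clock: 5.68
tcp_pos: [0.6187, 0.0241, 0.0196]
tool_rot: [-0.224, 3.125, 0.015]
ft_force: [-0.6, 0.1, 0.3]
opening: -0.0002
```

```bash
python3 st.py;python3 look.py s7
```

```text
5.675 plr mm [101.   52.5  19.6] F plr [-0.62  0.23  0.32] open -0.0002
tool axes in plr [[-1.0, -0.003, 0.01], [-0.003, 1.0, 0.009], [-0.01, 0.009, -1.0]]
```

View pics/s7.png

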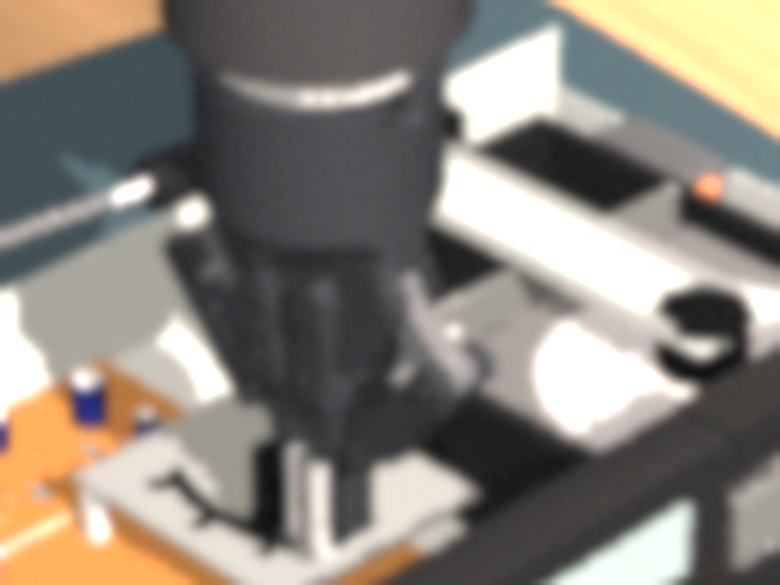

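Call:
{"op": "play_rows", "data": {
  "plan": [
    {"claw":-1,"delta_pos":[0,-0.007,0],"dr":[0,0,0]},
    {"claw":-1,"delta_pos":[0,-0.006,0],"dr":[0,0,0]}
  ]
}}

```text
clock: 5.98
tcp_pos: [0.6205, 0.0181, 0.0202]
tool_rot: [-0.225, 3.123, 0.016]
ft_force: [1.2, 5.2, -1.4]
opening: -0.0001
```

```bash
python3 st.py
```

```text
5.975 plr mm [102.   46.3  20.2] F plr [ 1.87  5.01 -1.43] open -0.0001
tool axes in plr [[-1.0, -0.004, 0.012], [-0.004, 1.0, 0.009], [-0.012, 0.009, -1.0]]
```

Call:
{"op": "play_rows", "data": {
  "plan": [
    {"claw":-1,"delta_pos":[0,-0.006,0],"dr":[0,0,0]},
    {"claw":-1,"delta_pos":[0,0,0],"dr":[0,0,0]}
  ]
}}

```text
clock: 6.22
tcp_pos: [0.6217, 0.0166, 0.0201]
tool_rot: [-0.224, 3.121, 0.019]
ft_force: [-1.4, 4.7, -0.1]
opening: 0.0004
```

```bash
python3 st.py
```

```text
6.225 plr mm [103.   44.6  20.1] F plr [-0.74  4.84 -0.1 ] open 0.0004
tool axes in plr [[-1.0, -0.004, 0.014], [-0.004, 1.0, 0.011], [-0.014, 0.011, -1.0]]
```

Call:
{"op": "play_rows", "data": {
  "plan": [
    {"claw":-1,"delta_pos":[0.006,-0.008,0],"dr":[0,0,0]},
    {"claw":-1,"delta_pos":[0.002,-0.008,0],"dr":[0,0,0]},
    {"claw":-1,"delta_pos":[0,-0.008,0],"dr":[0,0,0]}
  ]
}}

```text
clock: 6.6
tcp_pos: [0.6221, 0.0058, 0.0209]
tool_rot: [-0.227, 3.115, 0.021]
ft_force: [-0.6, -0.2, 0.6]
opening: 0.0002
```

```bash
python3 st.py
```

```text
6.6 plr mm [101.8  33.9  20.9] F plr [-0.62 -0.07  0.61] open 0.0002
tool axes in plr [[-1.0, -0.006, 0.019], [-0.005, 1.0, 0.012], [-0.019, 0.012, -1.0]]
```

Call:
{"op": "play_rows", "data": {
  "plan": [
    {"claw":-1,"delta_pos":[0,-0.008,0],"dr":[0,0,0]},
    {"claw":-1,"delta_pos":[0,-0.008,0],"dr":[0,0,0]}
  ]
}}

```text
clock: 6.85
tcp_pos: [0.6225, -0.0036, 0.0207]
tool_rot: [-0.227, 3.117, 0.02]
ft_force: [0.1, -0.1, 1.3]
opening: 0.0
```

```bash
python3 st.py; python3 look.py s8
```

```text
6.85 plr mm [100.9  24.6  20.7] F plr [ 0.05 -0.15  1.25] open 0.0
tool axes in plr [[-1.0, -0.005, 0.017], [-0.005, 1.0, 0.012], [-0.017, 0.011, -1.0]]
```

View pics/s8.png

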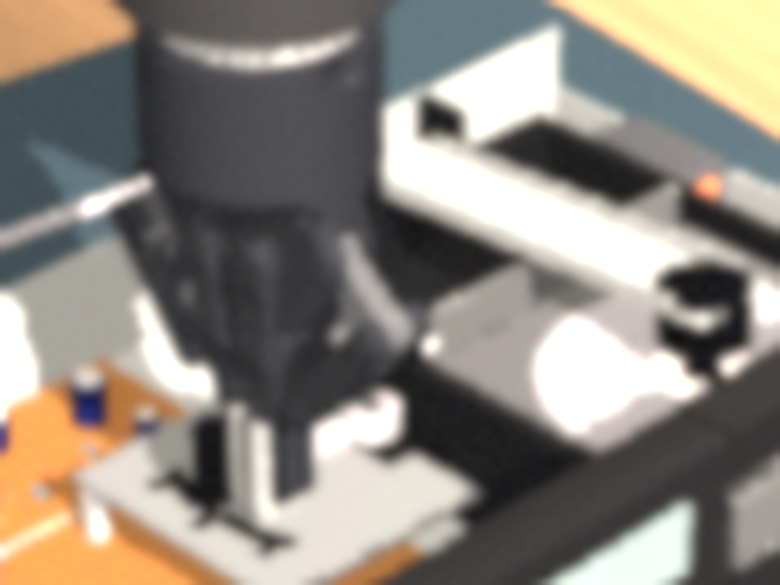

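Call:
{"op": "play_rows", "data": {
  "plan": [
    {"claw":-1,"delta_pos":[0,-0.007,0],"dr":[0,0,0]},
    {"claw":-1,"delta_pos":[0,-0.007,0],"dr":[0,0,0]},
    {"claw":-1,"delta_pos":[0,-0.007,0],"dr":[0,0,0]}
  ]
}}

```text
clock: 7.28
tcp_pos: [0.6242, -0.0138, 0.0204]
tool_rot: [-0.226, 3.117, 0.022]
ft_force: [-1.1, 2.6, 0.2]
opening: -0.0
```

```bash
python3 st.py
```

```text
7.275 plr mm [101.2  14.2  20.4] F plr [-0.69  2.76  0.22] open -0.0
tool axes in plr [[-1.0, -0.005, 0.017], [-0.005, 1.0, 0.013], [-0.018, 0.013, -1.0]]
```

Call:
{"op": "play_rows", "data": {
  "plan": [
    {"claw":-1,"delta_pos":[0,-0.006,0],"dr":[0,0,0]},
    {"claw":-1,"delta_pos":[0,0,0],"dr":[0,0,0]}
  ]
}}

```text
clock: 7.52
tcp_pos: [0.6244, -0.0181, 0.0203]
tool_rot: [-0.226, 3.118, 0.02]
ft_force: [-0.4, -0.1, -0.6]
opening: 0.0001
```

```bash
python3 st.py; python3 look.py s9
```

```text
7.525 plr mm [100.8  10.   20.3] F plr [-0.41 -0.09 -0.61] open 0.0001
tool axes in plr [[-1.0, -0.005, 0.017], [-0.005, 1.0, 0.012], [-0.017, 0.012, -1.0]]
```

View pics/s9.png

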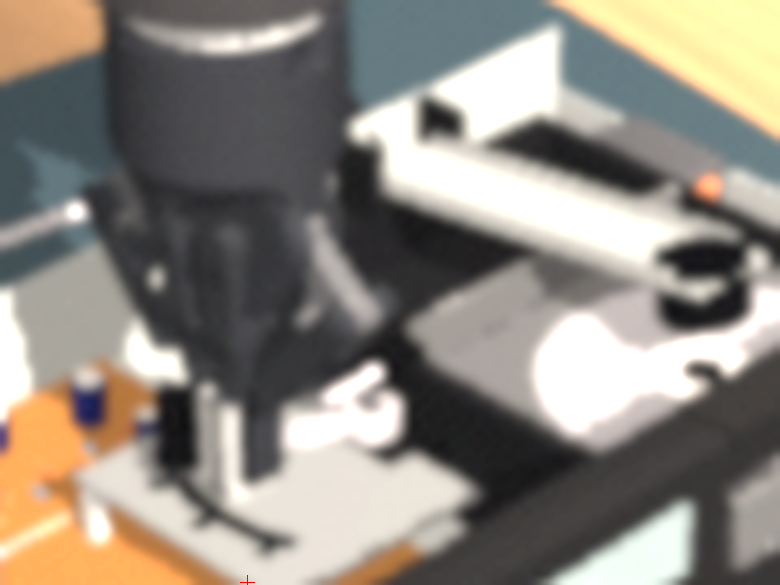

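Call:
{"op": "play_rows", "data": {
  "plan": [
    {"claw":-1,"delta_pos":[0,-0.008,0],"dr":[0,0,0]},
    {"claw":-1,"delta_pos":[0,-0.004,0],"dr":[0,0,0]},
    {"claw":-1,"delta_pos":[0,0,0],"dr":[0,0,0]}
  ]
}}

```text
clock: 7.95
tcp_pos: [0.6253, -0.0247, 0.0202]
tool_rot: [-0.226, 3.118, 0.02]
ft_force: [-0.2, 0.9, -0.9]
opening: 0.0
```

```bash
python3 st.py
```

```text
7.95 plr mm [100.7   3.2  20.2] F plr [-0.05  0.88 -0.88] open 0.0
tool axes in plr [[-1.0, -0.005, 0.016], [-0.004, 1.0, 0.012], [-0.016, 0.012, -1.0]]
```

Call:
{"op": "play_rows", "data": {
  "plan": [
    {"claw":-1,"delta_pos":[0,-0.005,0],"dr":[0,0,0]},
    {"claw":-1,"delta_pos":[0,0,0],"dr":[0,0,0]}
  ]
}}

```text
clock: 8.2
tcp_pos: [0.6256, -0.0274, 0.0202]
tool_rot: [-0.226, 3.118, 0.02]
ft_force: [-0.3, 0.3, -0.1]
opening: -0.0003
```

```bash
python3 st.py
```

```text
8.2 plr mm [100.7   0.6  20.2] F plr [-0.27  0.35 -0.12] open -0.0003
tool axes in plr [[-1.0, -0.005, 0.016], [-0.005, 1.0, 0.012], [-0.016, 0.012, -1.0]]
```

Call:
{"op": "play_rows", "data": {
  "plan": [
    {"claw":-1,"delta_pos":[0,0.03,0],"dr":[0,0,0]},
    {"claw":-1,"delta_pos":[0,0,-0.08],"dr":[0,0,0]},
    {"claw":-1,"delta_pos":[0,0,-0.08],"dr":[0,0,0]},
    {"claw":-1,"delta_pos":[0.08,-0.03,0],"dr":[0,0,0]},
    {"claw":-1,"delta_pos":[0.08,-0.04,0],"dr":[0,0,0]},
    {"claw":-1,"delta_pos":[0.06,-0.03,0],"dr":[0,0,0]},
    {"claw":-1,"delta_pos":[0,0,0],"dr":[0,0,0]}
  ]
}}

```text
clock: 9.07
tcp_pos: [0.5177, -0.0753, 0.1004]
tool_rot: [-0.23, 3.117, 0.02]
ft_force: [0.9, -0.9, -0.1]
opening: 0.0002
```

```bash
python3 st.py; python3 look.py s10 t
```

```text
9.075 plr mm [-12.9 -31.8 100.4] F plr [ 0.75 -1.02 -0.06] open 0.0002
tool axes in plr [[-1.0, -0.008, 0.017], [-0.008, 1.0, 0.012], [-0.017, 0.012, -1.0]]
```

View pics/s10.png

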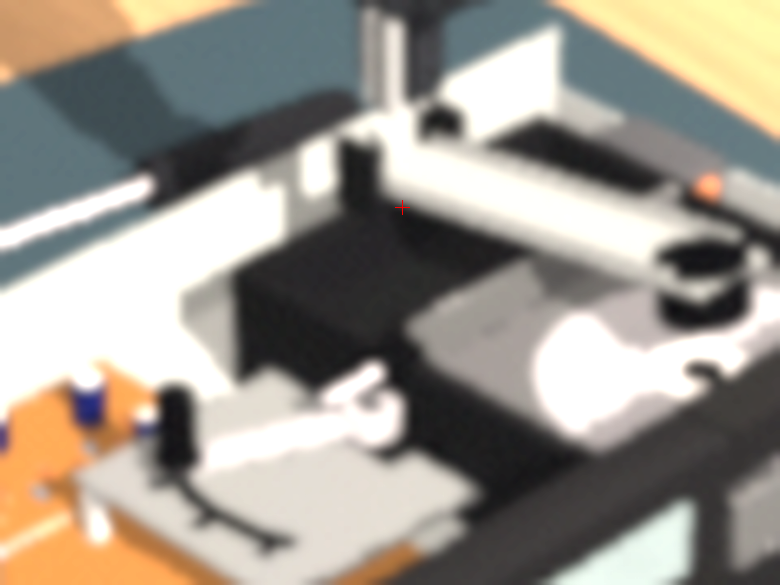

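View pics/s10t.png

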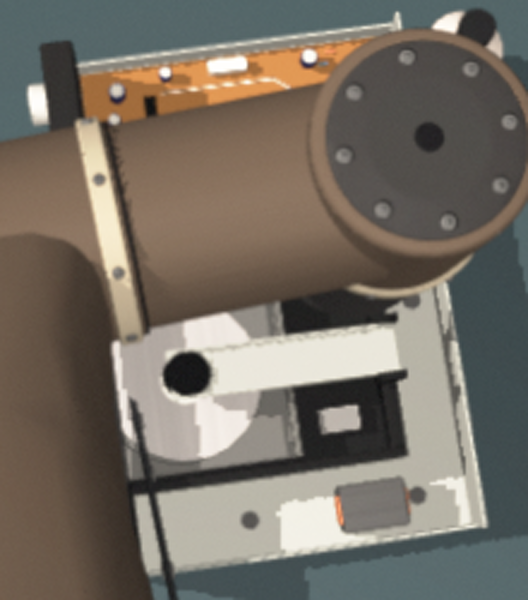

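Call:
{"op": "play_rows", "data": {
  "plan": [
    {"claw":-1,"delta_pos":[0.004,-0.014,0.03],"dr":[0,0,0]},
    {"claw":-1,"delta_pos":[0,0,0.06],"dr":[0,0,0]},
    {"claw":-1,"delta_pos":[0,0,0.04],"dr":[0,0,0]},
    {"claw":-1,"delta_pos":[0,0,0],"dr":[0,0,0]}
  ]
}}

```text
clock: 9.68
tcp_pos: [0.5219, -0.0798, 0.0305]
tool_rot: [-0.235, 3.117, 0.019]
ft_force: [-0.3, -0.2, -0.1]
opening: -0.0003
```

```bash
python3 - <<'E'
from h import *
for z in(.082,):print(W2P(ray("scene",(255+175/6.5,165+393/6.5),z)).round(4))
E
python3 st.py; python3 look.py s11
```

```text
[[ 0.1021 -0.0193  0.082 ]]
9.675 plr mm [ -9.4 -36.9  30.5] F plr [-0.32 -0.16 -0.1 ] open -0.0003
tool axes in plr [[-1.0, -0.011, 0.017], [-0.011, 1.0, 0.011], [-0.017, 0.011, -1.0]]
```

View pics/s11.png

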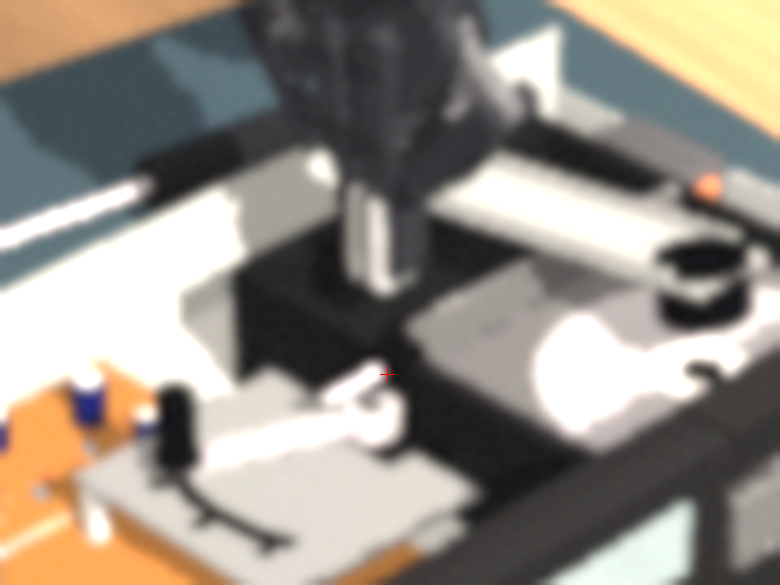

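Call:
{"op": "play_rows", "data": {
  "plan": [
    {"claw":-1,"delta_pos":[0.014,0,0],"dr":[0,0,0.01]},
    {"claw":-1,"delta_pos":[0.002,0,0.02],"dr":[0,0,0]},
    {"claw":-1,"delta_pos":[0,0,0.016],"dr":[0,0,0]},
    {"claw":-1,"delta_pos":[0,0,0],"dr":[0,0,0]}
  ]
}}

```text
clock: 10.22
tcp_pos: [0.5157, -0.0805, 0.0134]
tool_rot: [-0.219, 3.114, 0.02]
ft_force: [1.2, -0.7, 0.1]
opening: -0.0001
```

```bash
python3 st.py; python3 look.py s12;python3 - <<'E'
from h import *
g=lambda p:((proj("scene",P2W(p))[0]-[255,165])*6.5+3).round()
p=W2P(get_state()['tcp_pos'])[0]
for z in(.05,.06,.07):print(z,g([p[0]+.011,p[1]+.0145,z]))
E
```

```text
10.225 plr mm [-15.6 -36.7  13.4] F plr [ 1.04 -0.87  0.12] open -0.0001
tool axes in plr [[-1.0, -0.0, 0.021], [-0.0, 1.0, 0.011], [-0.021, 0.011, -1.0]]
0.05 [406. 350.]
0.06 [405. 326.]
0.07 [405. 302.]
```

View pics/s12.png

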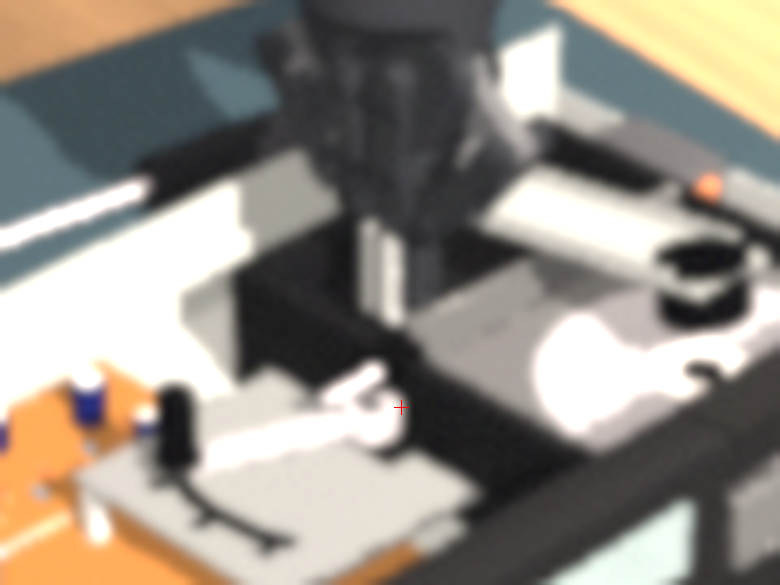

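Call:
{"op": "play_rows", "data": {
  "plan": [
    {"claw":-1,"delta_pos":[0,0.01,0],"dr":[0,0,0]},
    {"claw":-1,"delta_pos":[0,0.008,0],"dr":[0,0,0]},
    {"claw":-1,"delta_pos":[0,0.008,0],"dr":[0,0,0]}
  ]
}}

```text
clock: 10.65
tcp_pos: [0.5146, -0.0669, 0.0144]
tool_rot: [-0.218, 3.112, 0.02]
ft_force: [-0.1, 0.2, 0.0]
opening: 0.0001
```

```bash
python3 st.py
```

```text
10.65 plr mm [-14.7 -23.1  14.4] F plr [-0.07  0.22  0.04] open 0.0001
tool axes in plr [[-1.0, -0.0, 0.022], [0.0, 1.0, 0.011], [-0.022, 0.011, -1.0]]
```

Call:
{"op": "play_rows", "data": {
  "plan": [
    {"claw":-1,"delta_pos":[0,0.01,0],"dr":[0,0,0]},
    {"claw":-1,"delta_pos":[0,0.01,0],"dr":[0,0,0]},
    {"claw":-1,"delta_pos":[0,0.01,0],"dr":[0,0,0]}
  ]
}}

```text
clock: 11.02
tcp_pos: [0.5123, -0.0511, 0.0147]
tool_rot: [-0.219, 3.112, 0.019]
ft_force: [0.5, -1.3, -1.2]
opening: -0.0004
```

```bash
python3 st.py; python3 look.py s13
```

```text
11.025 plr mm [-14.8  -7.1  14.7] F plr [ 0.34 -1.36 -1.22] open -0.0004
tool axes in plr [[-1.0, -0.0, 0.022], [-0.0, 1.0, 0.011], [-0.022, 0.011, -1.0]]
```

View pics/s13.png

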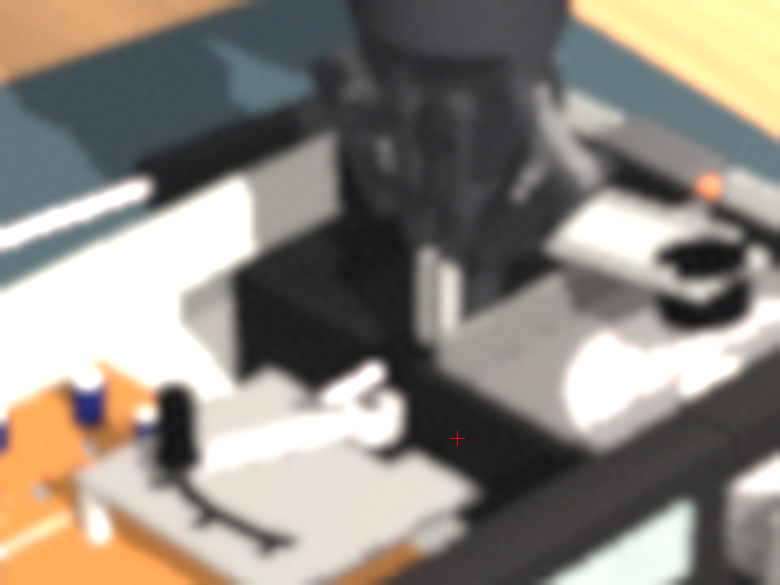

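Call:
{"op": "play_rows", "data": {
  "plan": [
    {"claw":-1,"delta_pos":[0,0.016,0],"dr":[0,0,0]},
    {"claw":-1,"delta_pos":[0,0.016,0],"dr":[0,0,0]},
    {"claw":-1,"delta_pos":[0,0.016,0],"dr":[0,0,0]},
    {"claw":-1,"delta_pos":[0,0.016,0],"dr":[0,0,0]},
    {"claw":-1,"delta_pos":[0,0.016,0],"dr":[0,0,0]},
    {"claw":-1,"delta_pos":[0,0.016,0],"dr":[0,0,0]}
  ]
}}

```text
clock: 11.82
tcp_pos: [0.5049, -0.0001, 0.0151]
tool_rot: [-0.218, 3.113, 0.019]
ft_force: [0.8, -1.0, -0.4]
opening: -0.0
```

```bash
python3 st.py; python3 look.py s14 t
```

```text
11.825 plr mm [-15.1  44.4  15.1] F plr [ 0.68 -1.13 -0.37] open -0.0
tool axes in plr [[-1.0, -0.0, 0.022], [0.0, 1.0, 0.011], [-0.022, 0.011, -1.0]]
```

View pics/s14.png

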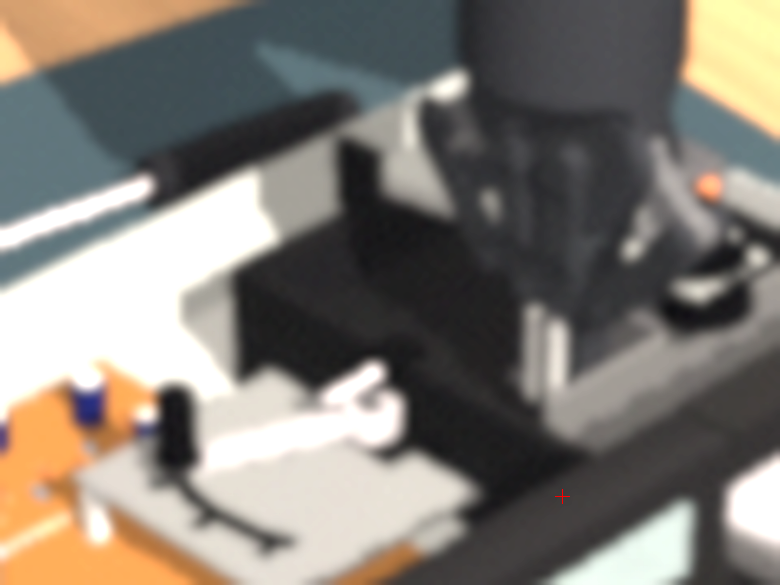

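View pics/s14t.png

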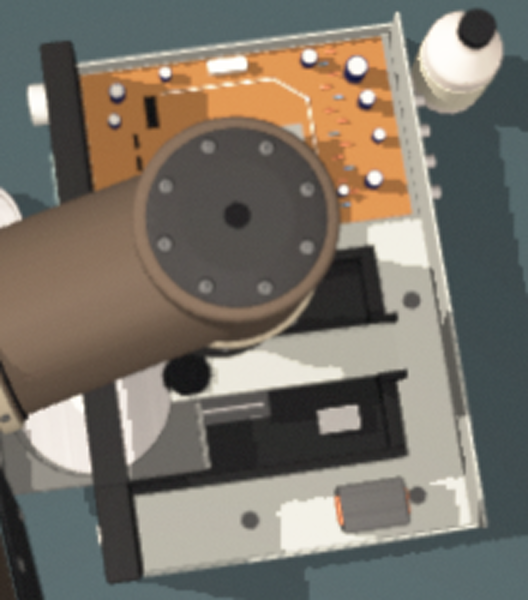

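Call:
{"op": "play_rows", "data": {
  "plan": [
    {"claw":-1,"delta_pos":[0,0.016,0],"dr":[0,0,0]},
    {"claw":-1,"delta_pos":[0,0.016,0],"dr":[0,0,0]},
    {"claw":-1,"delta_pos":[0,0.016,0],"dr":[0,0,0]}
  ]
}}

```text
clock: 12.3
tcp_pos: [0.5014, 0.0248, 0.0154]
tool_rot: [-0.218, 3.113, 0.019]
ft_force: [-0.5, -0.7, -0.7]
opening: 0.0
```

```bash
python3 st.py; python3 look.py s15
```

```text
12.3 plr mm [-15.   69.6  15.4] F plr [-0.64 -0.65 -0.7 ] open 0.0
tool axes in plr [[-1.0, 0.0, 0.022], [0.0, 1.0, 0.011], [-0.022, 0.011, -1.0]]
```

View pics/s15.png

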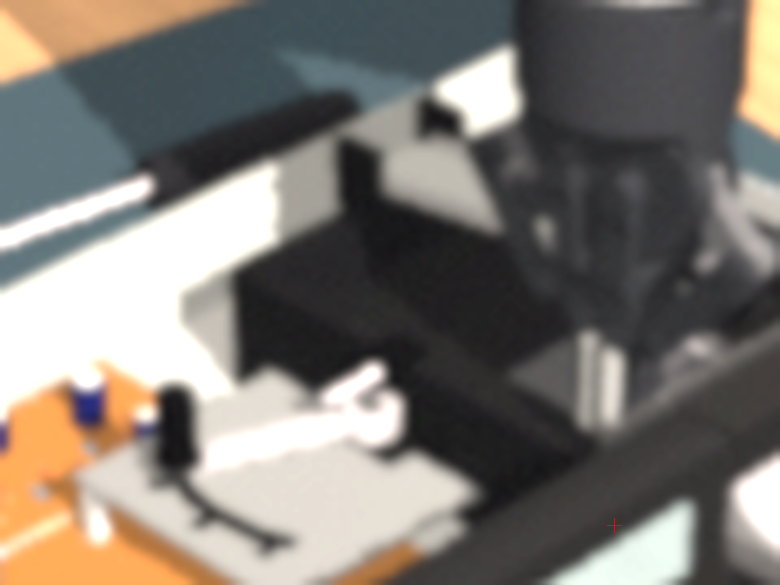

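Call:
{"op": "play_rows", "data": {
  "plan": [
    {"claw":-1,"delta_pos":[0,0.012,0],"dr":[0,0,0]},
    {"claw":-1,"delta_pos":[0,0.012,0],"dr":[0,0,0]}
  ]
}}

```text
clock: 12.6
tcp_pos: [0.4996, 0.0381, 0.0156]
tool_rot: [-0.218, 3.112, 0.02]
ft_force: [0.0, -1.6, -0.2]
opening: 0.0
```

```bash
python3 st.py; python3 look.py s16
```

```text
12.6 plr mm [-14.9  83.   15.6] F plr [-0.2  -1.54 -0.18] open 0.0
tool axes in plr [[-1.0, -0.0, 0.022], [-0.0, 1.0, 0.011], [-0.022, 0.011, -1.0]]
```

View pics/s16.png

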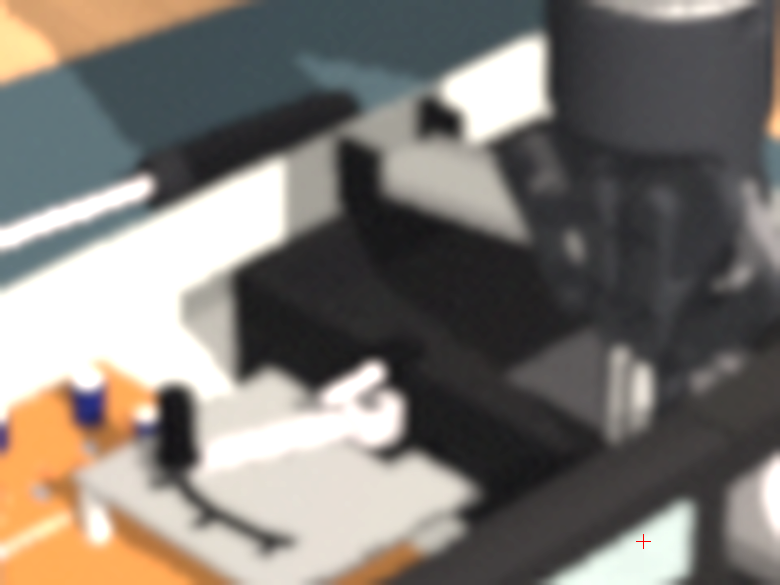

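Still a steady 1.5 N; the lip is about 7 mm short of its stop.

Call:
{"op": "play_rows", "data": {
  "plan": [
    {"claw":-1,"delta_pos":[0,0.008,0],"dr":[0,0,0]},
    {"claw":-1,"delta_pos":[0,0.004,0],"dr":[0,0,0]}
  ]
}}

```text
clock: 12.9
tcp_pos: [0.4987, 0.0445, 0.0158]
tool_rot: [-0.219, 3.112, 0.019]
ft_force: [3.3, -10.5, 1.7]
opening: -0.0003
```

```bash
python3 st.py
```

```text
12.9 plr mm [-14.9  89.4  15.8] F plr [  1.78 -10.84   1.69] open -0.0003
tool axes in plr [[-1.0, -0.001, 0.022], [-0.001, 1.0, 0.01], [-0.022, 0.01, -1.0]]
```

Call:
{"op": "play_rows", "data": {
  "plan": [
    {"claw":-1,"delta_pos":[0,0.004,0],"dr":[0,0,0]},
    {"claw":-1,"delta_pos":[0,0,0],"dr":[0,0,0]}
  ]
}}

```text
clock: 13.15
tcp_pos: [0.4989, 0.0467, 0.0164]
tool_rot: [-0.22, 3.112, 0.019]
ft_force: [0.4, -0.6, 1.8]
opening: -0.0002
```

```bash
python3 st.py
```

```text
13.15 plr mm [-14.5  91.6  16.4] F plr [ 0.32 -0.68  1.83] open -0.0002
tool axes in plr [[-1.0, -0.001, 0.023], [-0.001, 1.0, 0.011], [-0.023, 0.011, -1.0]]
```

Call:
{"op": "play_rows", "data": {
  "plan": [
    {"claw":-1,"delta_pos":[0,0.003,0],"dr":[0,0,0]}
  ]
}}

```text
clock: 13.28
tcp_pos: [0.4987, 0.0479, 0.0165]
tool_rot: [-0.22, 3.112, 0.018]
ft_force: [3.1, -10.3, 0.5]
opening: -0.0004
```

```bash
python3 st.py;python3 look.py s17; python3 st.py
```

```text
13.275 plr mm [-14.5  92.8  16.5] F plr [  1.62 -10.66   0.45] open -0.0004
tool axes in plr [[-1.0, -0.001, 0.023], [-0.001, 1.0, 0.01], [-0.023, 0.01, -1.0]]
13.325 plr mm [-14.5  92.6  16.5] F plr [ 0.14 -5.21  1.7 ] open -0.0
tool axes in plr [[-1.0, -0.001, 0.023], [-0.001, 1.0, 0.01], [-0.023, 0.01, -1.0]]
```

View pics/s17.png

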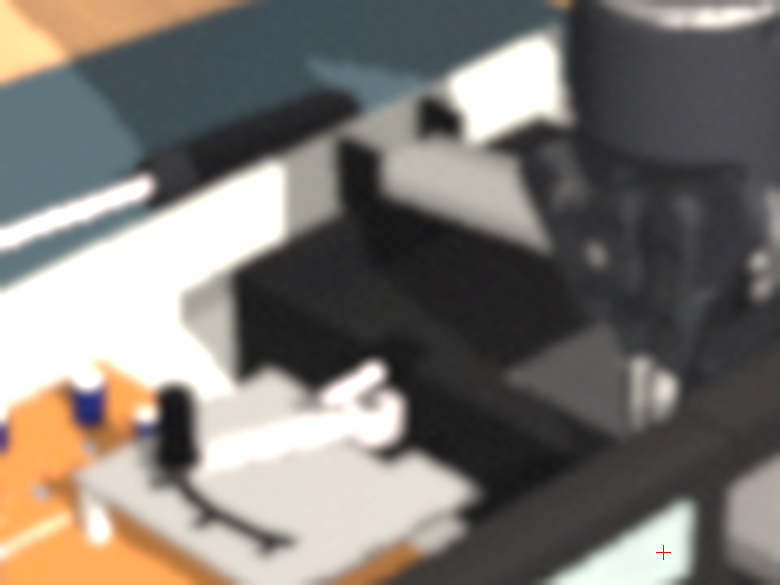

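Call:
{"op": "play_rows", "data": {
  "plan": [
    {"claw":-1,"delta_pos":[0,-0.04,0],"dr":[0,0,0]},
    {"claw":-1,"delta_pos":[0,-0.02,-0.06],"dr":[0,0,0]},
    {"claw":-1,"delta_pos":[0,0,-0.1],"dr":[0,0,0]},
    {"claw":-1,"delta_pos":[0,-0.02,-0.1],"dr":[0,0,0]},
    {"claw":-1,"delta_pos":[0,-0.1,0],"dr":[0,0,0]},
    {"claw":-1,"delta_pos":[0,-0.12,0],"dr":[0,0,0]},
    {"claw":-1,"delta_pos":[0,-0.12,0],"dr":[0,0,0]},
    {"claw":-1,"delta_pos":[0,-0.12,0],"dr":[0,0,0]}
  ]
}}

```text
clock: 14.32
tcp_pos: [0.5367, -0.2235, 0.1482]
tool_rot: [-0.231, 3.107, 0.02]
ft_force: [1.0, 0.3, 0.2]
opening: 0.0001
```

```bash
python3 st.py; python3 look.py s18 t
python3 - <<'E'
from h import *
im=grab_frame("top")[:,:,::-1]; cv2.imwrite("pics/topfull18.png",im)
cv2.imwrite("pics/scfull18.png",grab_frame("scene")[:,:,::-1])
E
```

```text
14.325 plr mm [ -14.8 -181.2  148.2] F plr [1.07 0.13 0.16] open 0.0001
tool axes in plr [[-1.0, -0.009, 0.027], [-0.009, 1.0, 0.011], [-0.027, 0.011, -1.0]]
```

View pics/topfull18.png

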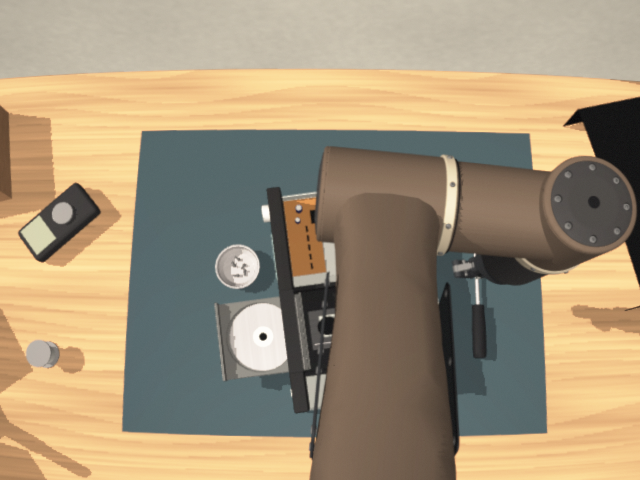

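View pics/scfull18.png

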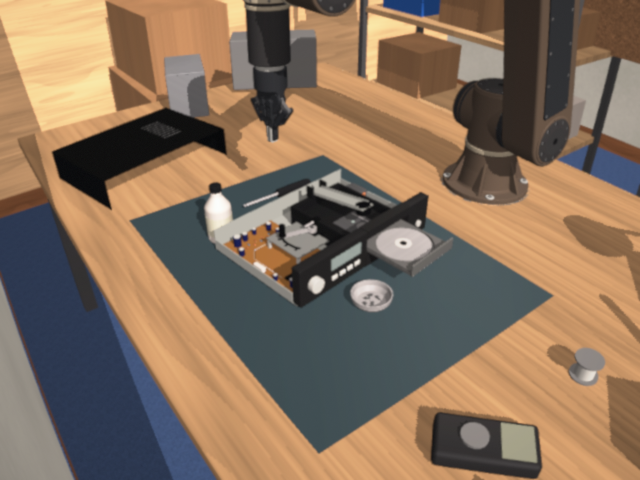

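Call:
{"op": "play_rows", "data": {
  "plan": [
    {"claw":-1,"delta_pos":[0.08,-0.08,0],"dr":[0,0,0]},
    {"claw":-1,"delta_pos":[0.08,-0.08,0],"dr":[0,0,0]},
    {"claw":-1,"delta_pos":[0.08,-0.08,0],"dr":[0,0,0]},
    {"claw":-1,"delta_pos":[0.08,-0.08,0],"dr":[0,0,0]},
    {"claw":-1,"delta_pos":[0.08,-0.08,0],"dr":[0,0,0]},
    {"claw":-1,"delta_pos":[0,0,0],"dr":[0,0,0]}
  ]
}}

```text
clock: 15.28
tcp_pos: [0.3674, -0.4478, 0.1396]
tool_rot: [-0.246, 3.105, 0.022]
ft_force: [0.4, 0.6, -0.0]
opening: -0.0
```

```bash
python3 st.py
python3 - <<'E'
from h import *
im=grab_frame("top")[:,:,::-1].copy(); cv2.imwrite("pics/topfull19.png",im)
r=rect(im,"top",.072,-.15,.12,-.03,.17,.27/780)
for k in range(-20,170,20):
    v=int((.17-k/1000)/(.27/780)); cv2.line(r,(0,v),(5 if k else 20,v),(0,255,255),1)
cv2.imwrite("pics/r19.png",r)
r=rect(im,"top",.072,-.15,.12,.06,.26,.27/780)
for k in range(60,260,20):
    v=int((.26-k/1000)/(.27/780)); cv2.line(r,(0,v),(5 if k!=100 else 20,v),(0,255,255),1)
cv2.imwrite("pics/r19b.png",r)
im=grab_frame("scene")[:,:,::-1].copy(); cv2.imwrite("pics/scfull19.png",im)
r=rect(im,"scene",.072,-.15,.12,.06,.26,.27/780)
for k in range(60,260,20):
    v=int((.26-k/1000)/(.27/780)); cv2.line(r,(0,v),(5 if k!=100 else 20,v),(0,255,255),1)
cv2.imwrite("pics/r19c.png",r)
E
```

```text
15.275 plr mm [-213.7 -379.7  139.6] F plr [ 0.46  0.53 -0.02] open -0.0
tool axes in plr [[-0.999, -0.018, 0.027], [-0.018, 1.0, 0.013], [-0.028, 0.012, -1.0]]
```

View pics/r19.png

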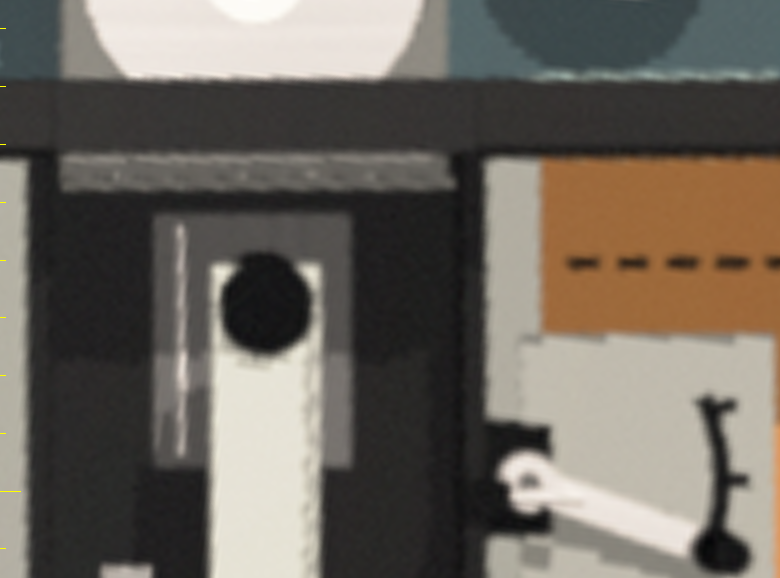

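View pics/r19b.png

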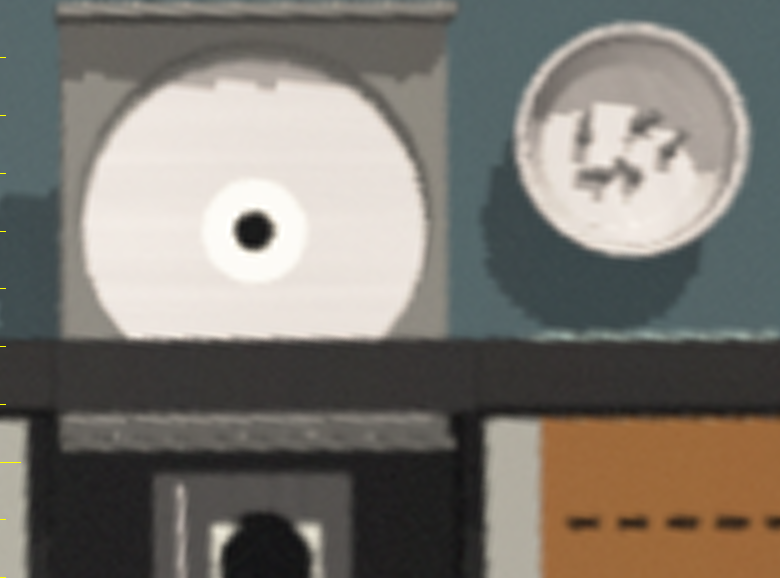

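View pics/topfull19.png

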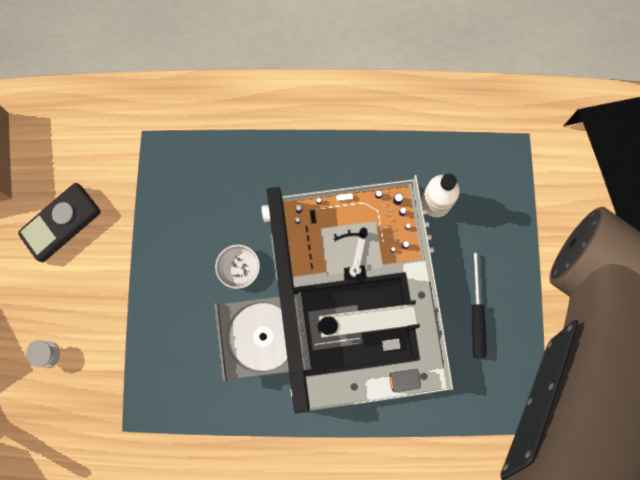

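Run:
```python
from h import *
a=cv2.imread("pics/top0.png");b=cv2.imread("pics/topfull19.png")
for n,(x0,x1,y0,y1) in dict(dish=(212,264,242,292),bottle=(420,462,170,220),driver=(466,492,250,362)).items():
    print(n,cv2.phaseCorrelate(cv2.cvtColor(a,6)[y0:y1,x0:x1].astype(np.float32),cv2.cvtColor(b,6)[y0:y1,x0:x1].astype(np.float32)))
print(hand_in())
```

```text
dish ((-0.011236298657632204, -0.0075153035149782), 0.9814361611119023)
bottle ((0.49155121311255456, -0.013150339633366315), 0.9972813628514607)
driver ((0.4664147777133305, 0.04147631746602087), 1.002075594590034)
the job is handed in; nothing more can be done
None
```

The job is handed in at about 15.4 s. The lever is at its rear end stop and the tray is open.

I pushed the lever with the shut fingers from play, past the first notch, to the rear end stop, at about 5 N. The clamp rose in two steps. I then pushed the tray out from behind its lip at about 1.5 N until it resisted at about 11 N, and backed the arm clear.

**Last checks:**
- **Lever:** the knob stands at the rear end of its slot, at player y of about -20 mm against -21.6 mm expected. The finger met no resistance at a TCP y of 0.6 mm, where its face would touch a knob left short of the stop.
- **Tray:** the lip moved from player y -10.7 mm to about 104–105 mm. That is about 115 mm of travel, give or take 1–2 mm, so it should be fully open.
- **Dish:** it moved less than 0.02 px between the first and last pictures.
- **Bottle and screwdriver:** the image match gave about 0.5 px sideways for both (roughly 1 mm). I take this as a matching artefact, since the arm never went near either, but I did not confirm it.
- **Circuit board:** no contact was seen or felt.

**Disagreements:**
- **Fingertip height:** the fingertips sat about 45 mm higher than the reported TCP. My first pass at the stated height went over the knob without touching it. I corrected the height from the camera pictures, and contact then came where expected sideways.
- **Tray stop:** at the tray's stop the tool read about 3 mm past the position I had worked out. The force came in short peaks rather than a steady rise. I put this down to flex in the arm and fingers, but I can't rule out the finger linkage brushing the front panel.

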